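Dock a power brick behind the gravity catch of a test cradle

ROBOT

A 6-joint arm with a two-finger parallel gripper is mounted at the origin on a cart in front of the work surface, level with it; the furniture and walls round the work are solid. World frame = base frame: x ahead of the robot, y to its left, z up, the work surface at z = 0. Lengths are in mm, angles in degrees, forces in N, time in s.
With the tool pointing down it reaches from about 375 to 900 mm from the base axis. Payload 3.1 kg.
Tool frame: the origin (TCP) lies at the very end of the fingers, on their centre line; the grasp point (between the pads) lies bot.tcp_to_grasp behind it (bot.tcp_to_grasp is the distance from the TCP to the grasp point, in mm); z points along the fingers, y is the direction in which the jaws open and shut (so a half turn about z gives the same grasp; the last joint's range is limited). The gripper opens to 87 mm and grips with 3 to 60 N. Pads are 19 mm wide; open, the fingers measure 117 mm over their backs; the gripper's body (75 mm by 190 mm) begins 51 mm behind the grasp point.
Start: joints at [60.934, 30.224, 82.088, -0, 67.689, -10.227], TCP at [201.776, 591.509, 222.548] pointing down, gripper open.
Joint ranges: [-176.69, 176.69], [-43.24, 126.21], [12.49, 139.97], [-82, 262], [0, 151.66], [-163.58, 163.58]. Speed limits (degrees/s): [159.86, 159.86, 180, 180, 180, 180].

INTERFACE

Orientations are given as a 3x3 rotation matrix whose columns are the frame's x, y, z axes.
In Python, from rig import bot, cams, workorder gives the robot as it stands.
- The arm moves only by the tool arm_command, never from a script. Its argument "moves" is a list of rows, each an object of numbers: "fingers": the opening, from 0 (shut) to 1 (fully open); "dx", "dy", "dz": the shift along the tool's x, y, z in mm; "twist": the turn about the tool's z in rad. A call has 1 to 8 rows; each row shifts and turns the commanded pose from where the row before left it, along the tool's axes as they then stand; what a row does not reach is not made up. A row lasts 1/12 s, in which the tool goes at most 41.7 mm and 7.16 degrees, less where a joint would pass 70% of its speed; a pose out of reach is approached as far as the arm can. A call is refused whole if a number of a shift passes 41.7 or a number of a turn 0.125, either way. A call with a gripper value outside its range is refused whole. The fingers move at their own pace and stop on an object; "grip_force" is the grip in N (left out, the last holds). Time passes only in rows, so rows that do not move let the fingers close. It gives the time, the measured TCP pose, the force and the opening at its end, in the units of the state.
- bot.get_state(): the state, without advancing time (a new reading comes with each control period).
- cams.read_camera(name): name is "side" or "top"; returns the picture (400x640x3 uint8, red, green, blue); there is no depth.
- cams.calibration(name): a dict with "camera_matrix" (3x3 intrinsics, pixels), "eye" and "orientation" of the camera in the world. Camera axes: x right, y down, z forward; pixel columns grow to the right and rows downward; lengths in mm; the calibration is good to about 2 mm. A picture is of the moment at which its call begins. calibration takes no time and is no camera call.
- workorder.sign_off(): hands the job in, once; it reports no verdict.
The state is a dict: "time_s": time; "q": joint angles; "qvel": joint speeds; "joint_torque": joint torques, N m; "position": TCP position; "tool_rot": TCP orientation; "contact_force": force on the tool from outside, world axes, zero at the start; "moment": the same for the moment, N m; "grip_width": finger opening in mm.
Only numpy, scipy, OpenCV 4.12 (cv2) and the standard library are available. Lean on these libraries where they do the work, as an engineer would, in place of code of your own. Each camera call takes 0.05 s, during which the arm holds its last target. There are 200 camera calls.

TASK

Draw the transport lock of the test cradle out to its end stop so that its bolt clears the lane. Then lay the black power brick flat on the cradle's front deck, slide it lengthways into the lane so that the brick's own leading edge lifts the hinged catch (do not lift the catch with the fingers), and push it in against the spring until the catch drops down behind it and holds it when you let go. Leave the loose things around it where they are.

Things in the scene. Friction and masses are not known exactly. Their poses are not given: they have to be found in the camera images.
- cradle: Docking cradle, fixed to the bench: aluminium deck 258 x 144 mm, 8 mm thick (x -130 to +128, y -52 to +92 mm). Origin at bench level on the lane's centre line, below the lowered catch's tip; z up, x = push-in direction, y left of it. Lane 51 mm wide between 6 mm rails, tops 22 mm above the bench, x -20 to +100 mm. In front of x = -55 mm the deck is open: room for fingers beside the brick.
- lane_mouth (a point): Mouth of the lane on the deck's top (8 mm high), at cradle x = -42, y = 0 mm. From here the rails' ends taper in from 65 mm wide to the 51 mm lane at x = -20 mm. Above its right half is the catch's hinge barrel (x -50 to -40 mm): lay the brick down with its leading end short of x = -52 mm. Right of it stands the catch's hinge post, 16 x 10 mm, 58 mm high (cradle x -53 to -37, y -45 to -35 mm).
- hood_edge (a point): Middle of the front top edge of the grey hood that covers the lane from cradle x = 36 to 107 mm; top 44 mm, underside 41 mm above the bench, 73 mm wide. Nothing can be lowered into the lane there.
- plunger_face (a point): Front face of the spring plunger (14 x 14 mm) inside the hood, on the centre line, 22 mm above the bench; at rest at cradle x = 72 mm. It meets the brick's leading face there and resists with 2.5 N, rising to 4 N (with friction the push may take 20 N, or 5 N if the pusher rises a few mm on the way and does not press the brick down). Two rubber bump stops at x = 89 mm end the brick's travel hard (brick centre at x = 52 mm).
- power_brick: The black mains power brick, a plain box 48 x 74 x 28 mm (its x, y, z), about 0.18 kg, lying flat on the bench right of the cradle. Origin at the centre of its underside; y along its length. Either end may go in first. Docked and held by the catch, it lies on the deck, lengthways along the cradle's x axis, its centre at about cradle x = +38 mm.
- catch (a joint): Hinge angle of the catch, rad: 0 lowered on its rest stop, grows as the tip lifts, to 0.8; falls by its own weight. Hinge axis along cradle y at x = -45 mm, 48 mm high. The brick going in lifts it to about 0.4 and it rides on the brick's top with its tip 8 mm farther in; it drops once the brick's centre has passed about cradle x = 46 mm; the spring then brings the brick back against it.
- catch_plate: The catch's steel plate, 20 mm wide, 50 mm long, with an upturned lip, sloping from its hinge down into the lane. Origin on the hinge axis (barrel radius 5 mm, underside 43 mm high: the brick on the deck passes below). It covers only the right half of the lane (cradle y -24.5 to -4.5 mm); the left part stays free for pushing the brick's rear face. Anything under its tip keeps it from dropping.
- catch_tip (a point): Middle of the catch's holding edge; lowered it is at cradle x = +0.5, y = -14.5 mm, 20 mm above the bench (the plate's lowest point is 17.5 mm high).
- transport_lock (a joint): Travel of the transport lock, m: 0 bolt across the lane, 0.025 at its end stop, bolt clear. Grows along the cradle's +y axis (outward). Starts between 0 and 0.006. Sliding friction about 1.5 N; stays where it is left. At 0 the 10 mm thick bolt reaches through the left rail to cradle y = +3 mm at x = -10 mm, 16 mm high, and stops the brick.
- lock_grip (a point): Middle of the transport lock's upright black grip, 14 x 14 mm in plan, 42 mm above the bench; its top is at 54 mm, its foot at 23 mm. At cradle x = -10 mm, y = 45 mm + the lock's travel. Moves with the lock.
- screw_jar: Bystander: glass jar with a green lid, 52 mm across, 54 mm high, loose. Origin at the centre of its underside.
- tape_black_roll: Bystander: black tape roll lying flat, 56 mm across, 18 mm high, loose. Origin at the centre of its underside.
- flux_tin: Bystander: low yellow round tin, 46 mm across, 18 mm high, loose. Origin at the centre of its underside.
There are look-alikes about, which are no part of the job. There is more than one size of the power_brick; the job needs the larger.

How it is judged (in metres and radians):
On the way, in this order (a step that is already met when the one before it is completed fails the run):
1. the transport lock is drawn to its end stop (within 2 mm) (value of joint transport_lock above 0.023 m), for 0.2 s.
2. the brick, flat on the deck, has lifted the catch by more than 0.25 rad and carries it, with no finger on the catch (value of joint catch above 0.25 rad and contact force between power_brick and catch_plate above 0.05 N and contact force between the fingers and catch_plate below 0.05 N and x of power_brick in the frame of cradle below 0.046 m and angle between power_brick's own z axis and vertical below 0.15 rad), for 0.05 s.
At the end, for the whole second after the job is handed in: The brick lies at rest on the deck inside the lane, lengthways (within 0.08 rad and 4 mm of the centre line), its centre 34 to 53.5 mm past the cradle's origin, the catch fully down behind it (below 0.05 rad), the transport lock still within 3 mm of its end stop (x of power_brick in the frame of cradle between 0.034 and 0.0535 m and y of power_brick in the frame of cradle between -0.004 and 0.004 m and z of power_brick in the frame of cradle between 0.004 and 0.012 m and angle between the y axis of power_brick and the x axis of cradle, either way round below 0.08 rad and value of joint catch below 0.05 rad and value of joint transport_lock above 0.022 m and linear speed of power_brick below 0.01 m/s); the robot touches nothing.
It fails at once if the screw jar is moved more than 25 mm (distance of screw_jar from where it was at the start of the episode above 0.025 m).
It fails at once if the black tape roll is moved more than 25 mm (distance of tape_black_roll from where it was at the start of the episode above 0.025 m).
It fails at once if the yellow tin is moved more than 25 mm (distance of flux_tin from where it was at the start of the episode above 0.025 m).
It also fails if it takes over 67 s, if anything falls off the work surface, if the arm or the gripper's body presses on something with over 40 N, if the wrist force passes 120 N, or if a joint passes its speed limit or range.

## Working session

There is one attempt and no reset: what is moved stays moved. The work goes in short steps, Python scripts to look and compute and a tool call to move; the robot and the scene stay as the last step left them, time stands still between calls to the robot, and variables do not carry over. Pictures are saved under pics/ and viewed, and the job is handed in when it is done.

Besides the shell and the picture viewer there is one more tool, called after ">>>" in YAML: its name, and indented under it one key for each argument. arm_command: Moves the arm, as the interface text tells. Its arguments: {"type":"object","properties":{"moves":{"type":"array","items":{"type":"object","properties":{"fingers":{"type":"number"},"dx":{"type":"number"},"dy":{"type":"number"},"dz":{"type":"number"},"twist":{"type":"number"}}}},"grip_force":{"type":"number"}},"required":["moves"]}

```bash
ls; mkdir -p pics
python3 - <<'E'
from rig import bot,cams
import cv2
for n in("side","top"):
    cv2.imwrite(f"pics/{n}0.png",cams.read_camera(n)[:,:,::-1]); c=cams.calibration(n); print(n,c)
s=bot.get_state(); print(s, bot.tcp_to_grasp)
E
```

```text
pics
side {'camera_matrix': array([[476.57480141,   0.        , 316.01489946],
       [  0.        , 476.57480141, 196.63527806],
       [  0.        ,   0.        ,   1.        ]]), 'eye': array([ 597.5807893 , 1380.02581459,  561.59478778]), 'orientation': array([[-0.99921453, -0.00610461, -0.03915437],
       [ 0.03402763,  0.37420133, -0.92672298],
       [ 0.0203089 , -0.9273274 , -0.37369968]])}
top {'camera_matrix': array([[476.91009531,   0.        , 318.59625973],
       [  0.        , 476.91009531, 199.86044345],
       [  0.        ,   0.        ,   1.        ]]), 'eye': array([ 360.70148707,  178.60724013, 1276.76704393]), 'orientation': array([[-0.0106177 , -0.98752478,  0.15710529],
       [-0.99993069,  0.01128488,  0.00335532],
       [-0.00508637, -0.15705878, -0.98757616]])}
{'time_s': 0.1, 'q': array([ 6.09356552e+01,  3.02736106e+01,  8.21495748e+01, -2.04861804e-03,
        6.76917065e+01, -1.02285176e+01]), 'qvel': array([ 0.05075325, -0.08146475, -0.10681857,  0.04795988, -0.12160501,
        0.01865873]), 'joint_torque': array([-5.12365168e-04, -4.40989316e+01, -1.77151859e+01,  6.35411404e-02,
        5.34311926e-02, -4.30196269e-05]), 'position': array([201.44583067, 590.92960279, 221.66688278]), 'tool_rot': array([[-9.46451802e-01,  3.22843761e-01, -9.45214786e-04],
       [ 3.22844982e-01,  9.46450204e-01, -1.76879854e-03],
       [ 3.23553154e-04, -1.97924042e-03, -9.99997989e-01]]), 'contact_force': array([-0.79983211, -0.71602824,  0.73470044]), 'moment': array([ 0.04691676,  0.04098741, -0.01256724]), 'grip_width': 87.13908266812913} 18.700000000000003
```

View pics/top0.png

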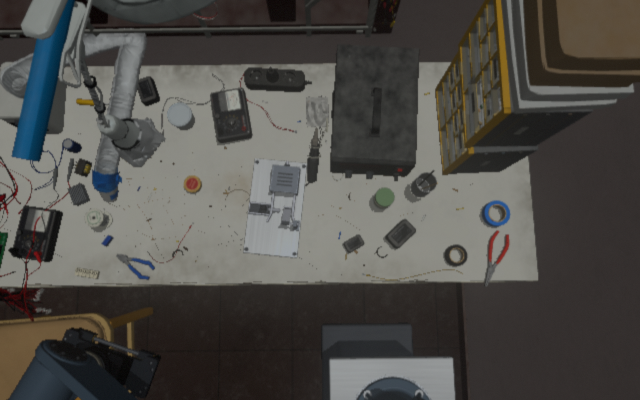

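View pics/side0.png

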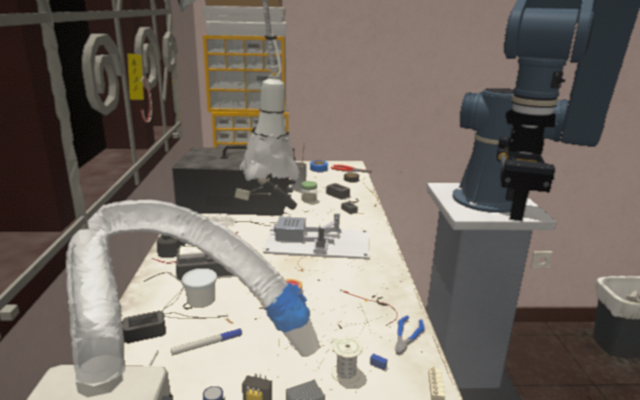

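Candidates for the brick: black box (400,234), smaller black box (353,243), dark boxes at (80,195), (84,168) and (148,90). By the description (right of the cradle, the larger size), I choose (400,234). Next: a close crop and the measurements.

```bash
cat > h.py <<'E'
import numpy as np,cv2
from rig import bot,cams
def ray(n,u,v):
    c=cams.calibration(n); d=np.linalg.solve(c["camera_matrix"],[u,v,1.]); return np.array(c["eye"]),c["orientation"]@d
def onz(n,u,v,z):
    e,d=ray(n,u,v); return e+d*(z-e[2])/d[2]
def proj(n,p):
    c=cams.calibration(n); q=c["camera_matrix"]@(c["orientation"].T@(np.asarray(p,float)-c["eye"])); return q[:2]/q[2]
def crop(im,x0,y0,x1,y1,k,f):
    cv2.imwrite(f,cv2.resize(im[y0:y1,x0:x1,::-1],None,fx=k,fy=k,interpolation=cv2.INTER_CUBIC))
E
python3 - <<'E'
from h import *
t=cv2.imread("pics/top0.png")[:,:,::-1];s=cv2.imread("pics/side0.png")[:,:,::-1]
crop(t,235,150,315,265,5,"pics/t_cr.png");crop(t,330,180,475,275,5,"pics/t_br.png");crop(s,255,170,385,265,6,"pics/s_cr.png")
for n,r,im in(("top",(330,180,475,275),t),):
    x0,y0,x1,y1=r; g=im[y0:y1,x0:x1].max(2)
    for th in(90,110):
        m=(g<th).astype(np.uint8)
        for c in cv2.findContours(m,cv2.RETR_EXTERNAL,cv2.CHAIN_APPROX_NONE)[0]:
            if cv2.contourArea(c)>80: 
                b=cv2.minAreaRect(c);p=cv2.boxPoints(b)+[x0,y0]
                print(th,cv2.contourArea(c),p.round(1).tolist(),[onz("top",*q,28)[:2].round(0).tolist() for q in p])
E
```

```text
90 368.0 [[444.0, 245.0], [466.0, 245.0], [466.0, 266.0], [444.0, 266.0]] [[436.0, -143.0], [436.0, -200.0], [382.0, -197.0], [382.0, -140.0]]
90 206.0 [[341.8, 243.3], [358.4, 233.4], [364.6, 243.6], [348.0, 253.6]] [[444.0, 123.0], [469.0, 79.0], [442.0, 64.0], [417.0, 108.0]]
90 491.5 [[383.0, 238.0], [403.5, 217.5], [416.0, 230.0], [395.5, 250.5]] [[456.0, 15.0], [510.0, -40.0], [476.0, -72.0], [423.0, -16.0]]
90 88.0 [[367.1, 203.0], [374.8, 193.8], [388.4, 205.3], [380.7, 214.5]] [[549.0, 55.0], [574.0, 33.0], [543.0, -2.0], [518.0, 20.0]]
90 401.5 [[401.3, 189.8], [427.7, 170.0], [438.9, 184.8], [412.5, 204.6]] [[584.0, -37.0], [637.0, -110.0], [596.0, -138.0], [544.0, -65.0]]
110 401.5 [[440.2, 248.6], [462.7, 241.1], [469.6, 261.8], [447.1, 269.3]] [[427.0, -133.0], [446.0, -192.0], [392.0, -207.0], [374.0, -148.0]]
110 234.0 [[340.8, 242.6], [359.6, 233.2], [366.8, 247.6], [348.0, 257.0]] [[446.0, 126.0], [470.0, 76.0], [432.0, 58.0], [408.0, 108.0]]
110 538.0 [[381.5, 238.5], [403.5, 216.5], [417.0, 230.0], [395.0, 252.0]] [[455.0, 19.0], [512.0, -40.0], [476.0, -74.0], [420.0, -15.0]]
110 396.5 [[365.0, 203.0], [384.0, 184.0], [397.0, 197.0], [378.0, 216.0]] [[550.0, 60.0], [600.0, 8.0], [565.0, -25.0], [515.0, 27.0]]
110 458.5 [[400.0, 190.0], [428.6, 169.6], [439.6, 185.0], [411.0, 205.4]] [[583.0, -34.0], [638.0, -112.0], [596.0, -140.0], [542.0, -61.0]]
```

View pics/t_cr.png

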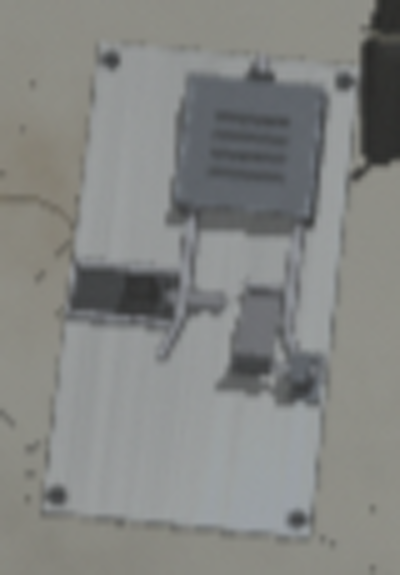

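View pics/t_br.png

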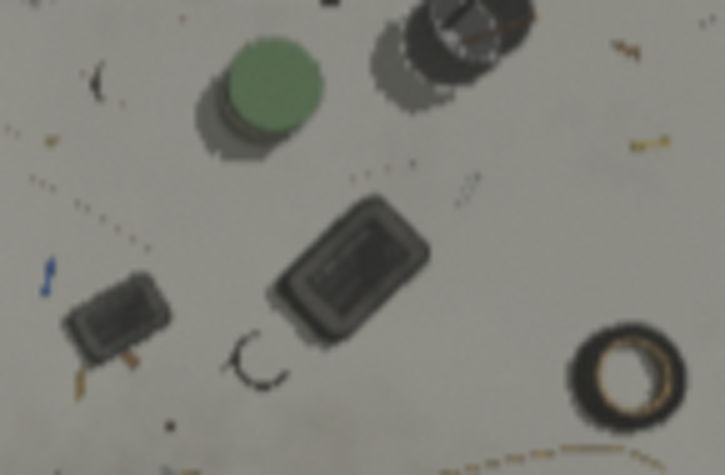

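View pics/s_cr.png

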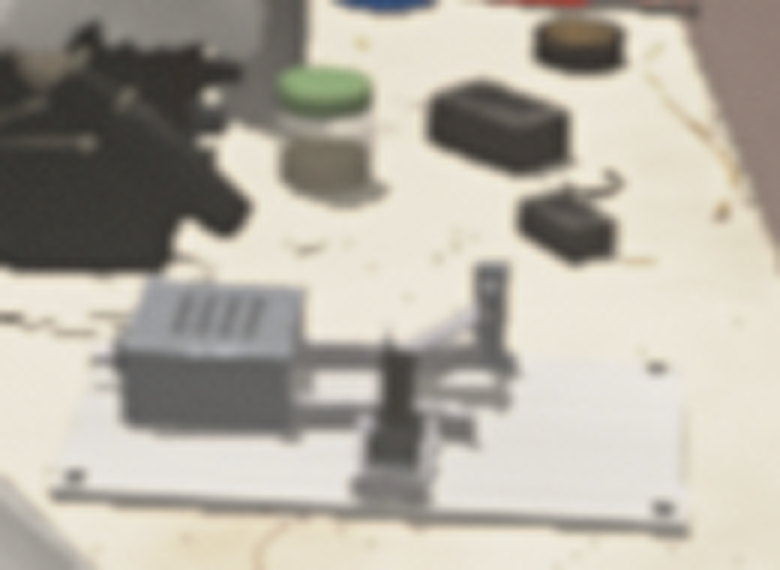

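The crops confirm it. The large brick's top centre is near (401,233), about 74 x 48 mm, and the small brick is at (354,243). The jar (384,198) is close by, and the tape roll is at (456,255). The cradle deck spans (243..306, 158..257) with the lock grip near (252,208). Next: poses and a clearance check on the hanging hood.

```bash
cat >> h.py <<'E'
def fit(L,W):  # rigid 2D fit L->W : yaw, t
    L,W=np.array(L,float),np.array(W,float);a=L-L.mean(0);b=W-W.mean(0)
    th=np.arctan2((a[:,0]*b[:,1]-a[:,1]*b[:,0]).sum(),(a*b).sum());R=np.array([[np.cos(th),-np.sin(th)],[np.sin(th),np.cos(th)]])
    t=W.mean(0)-R@L.mean(0);return th,R,t,W-(L@R.T+t)
E
python3 - <<'E'
from h import *
t=cv2.imread("pics/top0.png")
# deck corners, by eye in 5x / 6x crops
f=lambda c,x0,y0,k:((np.array(c)+.5)/k-.5+[x0,y0])
L=[(128,92),(128,-52),(-130,-52),(-130,92)]
W=[onz("top",*p,8)[:2] for p in f([(98,42),(358,65),(312,535),(42,512)],235,150,5)]
th,R,tt,r=fit(L,W);print("top corners yaw",np.degrees(th),"org",tt,"res",r.round(1).tolist())
W2=[onz("side",*p,8)[:2] for p in f([(685,525),(52,490),(680,362)],255,170,6)]
th2,R2,t2,r2=fit([(-130,92),(128,92),(-130,-52)],W2);print("side",np.degrees(th2),t2,r2.round(1).tolist())
# bright deck mask
g=t.min(2);print("deck/bench vals",t[240,270],t[225,240],t[245,320])
m=((g>150)).astype(np.uint8);m[:150]=0;m[265:]=0;m[:,:235]=0;m[:,315:]=0
c=max(cv2.findContours(m,cv2.RETR_EXTERNAL,cv2.CHAIN_APPROX_NONE)[0],key=cv2.contourArea)
b=cv2.boxPoints(cv2.minAreaRect(c));print("mask box",b.tolist(),cv2.contourArea(c))
# checks: project known points
for n,p in(("tip",(0.5,-14.5,20)),("grip0",(-10,45,54)),("hood",(36,0,44)),("post",(-45,-40,58))):
    w=np.r_[R@p[:2]+tt,p[2]];print(n,w.round(1),"top crop",((proj("top",w)-[235,150]+.5)*5-.5).round(),"side crop",((proj("side",w)-[255,170]+.5)*6-.5).round())
# brick top corners
P=f([(375,193),(431,252),(335,347),(283,290)],330,180,5);BW=[onz("top",*p,28)[:2] for p in P]
th3,R3,t3,r3=fit([(24,37),(24,-37),(-24,-37),(-24,37)],[BW[3],BW[0],BW[1],BW[2]]);print("try",np.degrees(th3),t3,r3.round(1).tolist())
th3,R3,t3,r3=fit([(24,37),(24,-37),(-24,-37),(-24,37)],[BW[3],BW[0],BW[1],BW[2]])
S=[onz("side",*p,28)[:2].round(0).tolist() for p in f([(482,80),(428,100),(515,133),(568,122)],255,170,6)];print(np.round(BW,0).tolist(),S)
# hanging hood
e1,d1=ray("top",130,140);e2,d2=ray("side",272,165)
k=np.linalg.lstsq(np.c_[d1,-d2],e2-e1,rcond=None)[0];print("hood",e1+d1*k[0],e2+d2*k[1])
E
```

```text
top corners yaw -5.864894546532791 org [544.57032313 279.93543916] res [[-0.9, -0.6], [-0.7, 0.5], [1.3, 0.1], [0.3, -0.0]]
side -5.909391978503313 [544.34418316 282.3550109 ] [[2.7, 1.8], [-2.3, 0.3], [-0.4, -2.1]]
deck/bench vals [156 155 153] [135 141 142] [134 142 143]
mask box [[249.93069458007812, 251.69308471679688], [254.05941772460938, 210.40594482421875], [300.1980285644531, 215.01980590820312], [296.0693054199219, 256.30694580078125]] 961.5
tip [543.6 265.5  20. ] top crop [265. 285.] side crop [380. 360.]
grip0 [539.2 325.7  54. ] top crop [145. 285.] side crop [398. 350.]
hood [580.4 276.3  44. ] top crop [242. 209.] side crop [296. 320.]
post [495.7 244.7  58. ] top crop [301. 366.] side crop [490. 261.]
try 43.494277231420334 [467.25145233 -31.57078874] [[-1.8, -4.8], [-2.2, -1.2], [1.1, 3.7], [3.0, 2.2]]
[[508.0, -43.0], [476.0, -71.0], [427.0, -19.0], [457.0, 7.0]] [[476.0, -63.0], [507.0, -32.0], [465.0, 15.0], [436.0, -1.0]]
hood [649.03977832 580.26761936 300.47783383] [642.41375454 580.5073012  298.61950572]
```

Both views agree on the cradle: origin (544.5, 280.5), yaw −5.9°. The brick is at about (467, −31), with its short axis at 43.5°. The hanging hood at (645,580,300) is clear of the path. Now planning the lock approach.

```bash
cat >> h.py <<'E'
YAW=np.radians(-5.88);ORG=np.array([544.5,280.5])
RC=np.array([[np.cos(YAW),-np.sin(YAW)],[np.sin(YAW),np.cos(YAW)]])
def c2w(x,y,z): return np.r_[RC@[x,y]+ORG,z]
def w2c(p): return np.r_[RC.T@(np.asarray(p)[:2]-ORG),p[2]]
def plan(w,jaw):
    s=bot.get_state();T=s["tool_rot"];cur=np.degrees(np.arctan2(T[1,1],T[0,1]))
    d=(cur-jaw+90)%180-90;a=np.radians(d);Tn=T@cv2.Rodrigues(np.array([0,0,a]))[0]
    v=np.asarray(w)-s["position"]
    print("t",round(s["time_s"],2),"tcp c",w2c(s["position"]).round(1),"jaw",round(cur,1),"twist",round(a,3),"shift now",(T.T@v).round(1),"after twist",(Tn.T@v).round(1),"F",s["contact_force"].round(1),"w",round(s["grip_width"],1))
E
python3 -c "
from h import *
plan(c2w(-10,17,110),84.1)"
```

```text
t 0.1 tcp c [-373.1  273.7  221.7] jaw 71.2 twist -0.226 shift now [-411.4 -168.5  111.9] after twist [-363.2 -256.3  111.9] F [-0.8 -0.7  0.7] w 87.1
```

>>> arm_command:
  moves:
    - {"twist": -0.113, "fingers": 0}
    - {"twist": -0.113, "fingers": 0}
    - {"dx": -30, "dy": -21, "dz": 6, "fingers": 0}
    - {"dx": -30, "dy": -21, "dz": 6, "fingers": 0}
    - {"dx": -30, "dy": -21, "dz": 6, "fingers": 0}
    - {"dx": -30, "dy": -21, "dz": 6, "fingers": 0}
    - {"dx": -30, "dy": -21, "dz": 6, "fingers": 0}
    - {"dx": -30, "dy": -21, "dz": 6, "fingers": 0}
  grip_force: 20

```text
$.moves[0]: bad value
```

>>> arm_command:
  moves:
    - {"dx": -30, "dy": -21, "dz": 8, "fingers": 0}
    - {"dx": -30, "dy": -21, "dz": 10, "fingers": 0}
    - {"dx": -30, "dy": -21, "dz": 12, "fingers": 0}
    - {"dx": -30, "dy": -21, "dz": 12, "fingers": 0}
    - {"dx": -30, "dy": -21, "dz": 12, "fingers": 0}
    - {"dx": -30, "dy": -21, "dz": 12, "fingers": 0}
    - {"fingers": 0}
    - {"fingers": 0}

```text
$.moves[0]: bad value
```

```bash
python3 -c "
from h import *
plan(c2w(-10,17,30),84.1)
s=cams.read_camera('side');crop(s,230,100,390,265,4,'pics/s1.png')
"
```

```text
t 0.1 tcp c [-373.1  273.7  221.7] jaw 71.2 twist -0.226 shift now [-411.4 -168.3  191.9] after twist [-363.3 -256.2  191.9] F [-0.8 -0.7  0.7] w 87.1
```

View pics/s1.png

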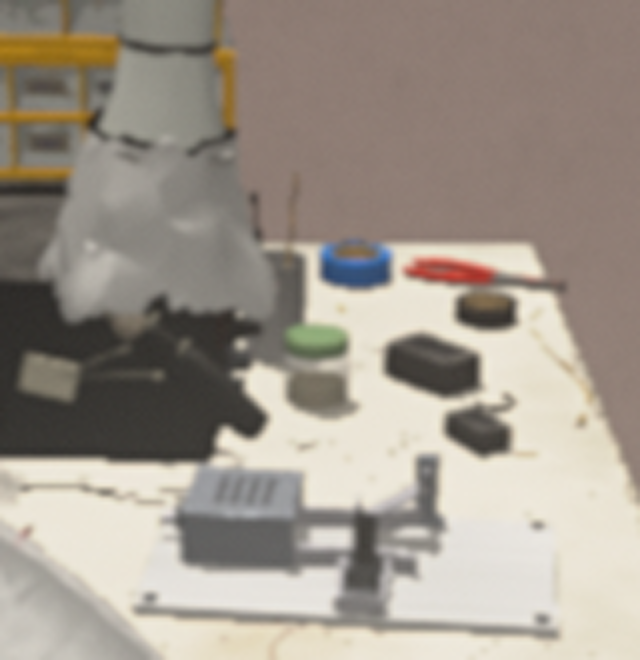

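Both calls were refused, and the arm has not moved. Each row probably needs all five fields.

>>> arm_command:
  moves:
    - {"dx": 0, "dy": 0, "dz": 0, "twist": -0.113, "fingers": 0}
    - {"dx": 0, "dy": 0, "dz": 0, "twist": -0.113, "fingers": 0}
    - {"dx": -30, "dy": -21, "dz": 6, "twist": 0, "fingers": 0}
    - {"dx": -30, "dy": -21, "dz": 6, "twist": 0, "fingers": 0}
    - {"dx": -30, "dy": -21, "dz": 6, "twist": 0, "fingers": 0}
    - {"dx": -30, "dy": -21, "dz": 6, "twist": 0, "fingers": 0}
    - {"dx": -30, "dy": -21, "dz": 6, "twist": 0, "fingers": 0}
    - {"dx": -30, "dy": -21, "dz": 6, "twist": 0, "fingers": 0}
  grip_force: 20

```text
time_s: 0.82
position: [368.7, 446.4, 186.1]
tool_rot: [[-0.995, 0.102, -0.0], [0.102, 0.995, -0.0], [0.0, -0.0, -1.0]]
contact_force: [0.5, 0.7, 0.7]
grip_width: 41.8
```

>>> arm_command:
  moves:
    - {"dx": -30, "dy": -21, "dz": 8, "twist": 0, "fingers": 0}
    - {"dx": -30, "dy": -21, "dz": 10, "twist": 0, "fingers": 0}
    - {"dx": -30, "dy": -21, "dz": 12, "twist": 0, "fingers": 0}
    - {"dx": -30, "dy": -21, "dz": 12, "twist": 0, "fingers": 0}
    - {"dx": -30, "dy": -21, "dz": 12, "twist": 0, "fingers": 0}
    - {"dx": -20, "dy": -14, "dz": 8, "twist": 0, "fingers": 0}
    - {"dx": 0, "dy": 0, "dz": 0, "twist": 0, "fingers": 0}
    - {"dx": 0, "dy": 0, "dz": 0, "twist": 0, "fingers": 0}

```text
time_s: 1.48
position: [525.3, 310.6, 123.6]
tool_rot: [[-0.994, 0.106, -0.002], [0.106, 0.994, -0.0], [0.002, -0.001, -1.0]]
contact_force: [-0.2, -0.2, -1.1]
grip_width: 1.0
```

```bash
python3 -c "
from h import *
plan(c2w(-10,17,30),84.1)
s=cams.read_camera('side');crop(s,230,100,390,265,4,'pics/s2.png')
"
```

```text
t 1.48 tcp c [-22.2  27.9 123.6] jaw 83.9 twist -0.003 shift now [-12.4 -10.8  93.5] after twist [-12.4 -10.9  93.5] F [-0.2 -0.2 -1.1] w 1.0
```

View pics/s2.png

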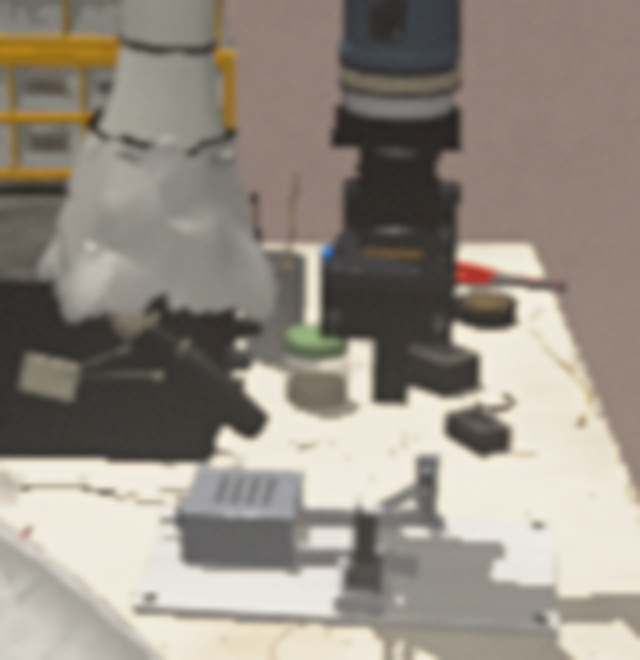

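>>> arm_command:
  moves:
    - {"dx": -12, "dy": -11, "dz": 10, "twist": 0, "fingers": 0}
    - {"dx": 0, "dy": 0, "dz": 25, "twist": 0, "fingers": 0}
    - {"dx": 0, "dy": 0, "dz": 20, "twist": 0, "fingers": 0}
    - {"dx": 0, "dy": 0, "dz": 15, "twist": 0, "fingers": 0}
    - {"dx": 0, "dy": 0, "dz": 10, "twist": 0, "fingers": 0}
    - {"dx": 0, "dy": 0, "dz": 8, "twist": 0, "fingers": 0}
    - {"dx": 0, "dy": 0, "dz": 4, "twist": 0, "fingers": 0}
    - {"dx": 0, "dy": 0, "dz": 0, "twist": 0, "fingers": 0}

```text
time_s: 2.2
position: [535.0, 300.2, 32.2]
tool_rot: [[-0.995, 0.102, -0.001], [0.102, 0.995, -0.0], [0.001, -0.0, -1.0]]
contact_force: [0.7, -0.1, -0.2]
grip_width: 0.6
```

```bash
python3 -c "
from h import *
plan(c2w(-10,17,30),84.1)
s=cams.read_camera('side');crop(s,255,170,385,265,6,'pics/s3.png')
t=cams.read_camera('top');crop(t,235,150,315,265,5,'pics/t3.png')
"
```

```text
t 2.2 tcp c [-11.5  18.7  32.2] jaw 84.2 twist 0.001 shift now [-1.5 -1.7  2.2] after twist [-1.5 -1.7  2.2] F [ 0.7 -0.1 -0.2] w 0.6
```

View pics/s3.png

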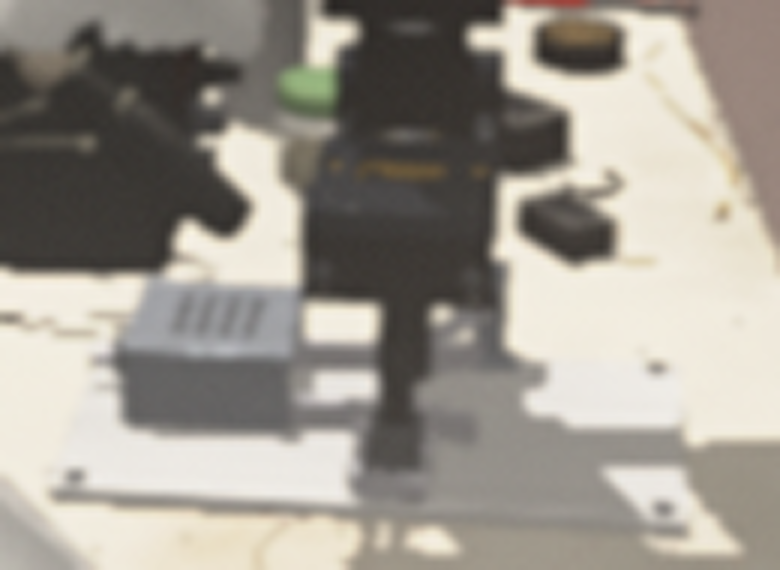

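The shut fingers sit beside the grip in line with it (x −11.5, z 32). Now pushing it outward.

>>> arm_command:
  moves:
    - {"dx": 0, "dy": 4, "dz": 0, "twist": 0, "fingers": 0}
    - {"dx": 0, "dy": 4, "dz": 0, "twist": 0, "fingers": 0}
    - {"dx": 0, "dy": 4, "dz": 0, "twist": 0, "fingers": 0}
    - {"dx": 0, "dy": 4, "dz": 0, "twist": 0, "fingers": 0}
    - {"dx": 0, "dy": 4, "dz": 0, "twist": 0, "fingers": 0}
    - {"dx": 0, "dy": 4, "dz": 0, "twist": 0, "fingers": 0}
    - {"dx": 0, "dy": 0, "dz": 0, "twist": 0, "fingers": 0}

```text
time_s: 2.88
position: [538.5, 324.5, 32.8]
tool_rot: [[-0.995, 0.102, 0.001], [0.102, 0.995, 0.001], [-0.001, 0.001, -1.0]]
contact_force: [1.1, -0.7, -0.1]
grip_width: 0.4
```

>>> arm_command:
  moves:
    - {"dx": 0, "dy": 2, "dz": 0, "twist": 0, "fingers": 0}
    - {"dx": 0, "dy": 2, "dz": 0, "twist": 0, "fingers": 0}
    - {"dx": 0, "dy": 0, "dz": 0, "twist": 0, "fingers": 0}

```text
time_s: 3.13
position: [538.5, 327.8, 32.5]
tool_rot: [[-0.995, 0.102, 0.0], [0.102, 0.995, 0.0], [0.0, 0.0, -1.0]]
contact_force: [-0.3, -1.3, 0.9]
grip_width: 0.4
```

>>> arm_command:
  moves:
    - {"dx": 0, "dy": 2, "dz": 0, "twist": 0, "fingers": 0}
    - {"dx": 0, "dy": 0, "dz": 0, "twist": 0, "fingers": 0}

```text
time_s: 3.3
position: [538.6, 329.7, 32.5]
tool_rot: [[-0.995, 0.103, -0.0], [0.103, 0.995, 0.0], [0.0, -0.0, -1.0]]
contact_force: [0.2, -1.6, 0.4]
grip_width: 0.3
```

```bash
python3 -c "
from h import *
plan(c2w(-10,48,30),84.1)
s=cams.read_camera('side');crop(s,255,170,385,265,6,'pics/s4.png')
t=cams.read_camera('top');crop(t,235,150,315,265,5,'pics/t4.png')
"
```

```text
t 3.3 tcp c [-10.9  48.3  32.5] jaw 84.1 twist 0.0 shift now [-0.9 -0.3  2.5] after twist [-0.9 -0.3  2.5] F [ 0.2 -1.6  0.4] w 0.3
```

View pics/s4.png

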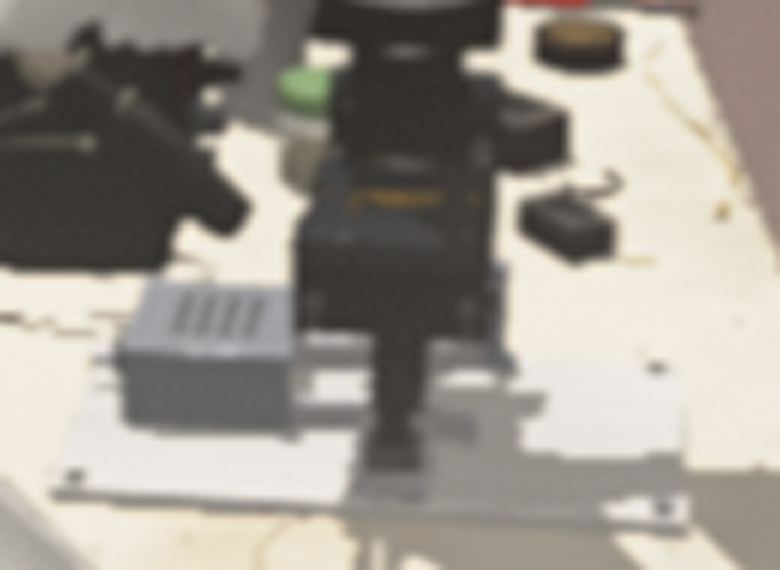

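View pics/t4.png

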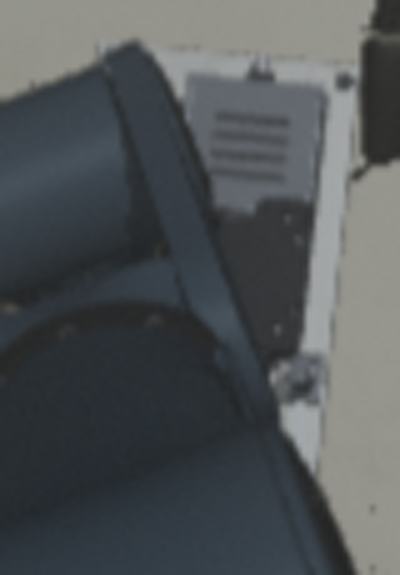

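The reading of about 1.5 N is sliding friction, so the end stop has not been reached. Continuing until the force rises.

>>> arm_command:
  moves:
    - {"dx": 0, "dy": 2, "dz": 0, "twist": 0, "fingers": 0}
    - {"dx": 0, "dy": 0, "dz": 0, "twist": 0, "fingers": 0}

```text
time_s: 3.57
position: [538.8, 331.6, 32.5]
tool_rot: [[-0.995, 0.103, -0.0], [0.103, 0.995, -0.0], [0.0, -0.0, -1.0]]
contact_force: [0.3, -1.3, 0.3]
grip_width: 0.7
```

>>> arm_command:
  moves:
    - {"dx": 0, "dy": 2, "dz": 0, "twist": 0, "fingers": 0}
    - {"dx": 0, "dy": 0, "dz": 0, "twist": 0, "fingers": 0}

```text
time_s: 3.73
position: [539.0, 333.1, 32.4]
tool_rot: [[-0.995, 0.102, -0.001], [0.102, 0.995, -0.001], [0.0, -0.001, -1.0]]
contact_force: [0.9, -2.8, 1.1]
grip_width: 0.8
```

>>> arm_command:
  moves:
    - {"dx": 0, "dy": 2, "dz": 0, "twist": 0, "fingers": 0}
    - {"dx": 0, "dy": 0, "dz": 0, "twist": 0, "fingers": 0}

```text
time_s: 3.9
position: [538.9, 333.4, 32.5]
tool_rot: [[-0.995, 0.101, -0.002], [0.101, 0.995, -0.004], [0.001, -0.004, -1.0]]
contact_force: [1.6, -8.0, 2.8]
grip_width: 0.1
```

The end stop is reached: the force rose to 8 N with no motion. Next: hold briefly, back off, lift, and plan to the brick.

>>> arm_command:
  moves:
    - {"dx": 0, "dy": 0, "dz": 0, "twist": 0, "fingers": 0}
    - {"dx": 0, "dy": 0, "dz": 0, "twist": 0, "fingers": 0}
    - {"dx": 0, "dy": -4, "dz": 0, "twist": 0, "fingers": 0}
    - {"dx": 0, "dy": -4, "dz": 0, "twist": 0, "fingers": 0}
    - {"dx": 0, "dy": 0, "dz": -30, "twist": 0, "fingers": 0}
    - {"dx": 0, "dy": 0, "dz": -40, "twist": 0, "fingers": 0}
    - {"dx": 0, "dy": 0, "dz": -10, "twist": 0, "fingers": 0.8}
    - {"dx": 0, "dy": 0, "dz": 0, "twist": 0, "fingers": 0.8}

```text
time_s: 4.57
position: [541.1, 329.2, 116.5]
tool_rot: [[-0.995, 0.102, 0.008], [0.103, 0.995, 0.004], [-0.007, 0.005, -1.0]]
contact_force: [1.1, -0.6, -0.3]
grip_width: 7.2
```

```bash
python3 -c "
from h import *
plan((467,-31,110),43.5)
s=cams.read_camera('side');crop(s,255,170,385,265,6,'pics/s5.png')
"
```

```text
t 4.57 tcp c [ -8.4  48.1 116.5] jaw 84.1 twist 0.709 shift now [  36.8 -365.9    4.4] after twist [-210.3 -301.7    4.4] F [ 1.1 -0.6 -0.3] w 7.2
```

View pics/s5.png

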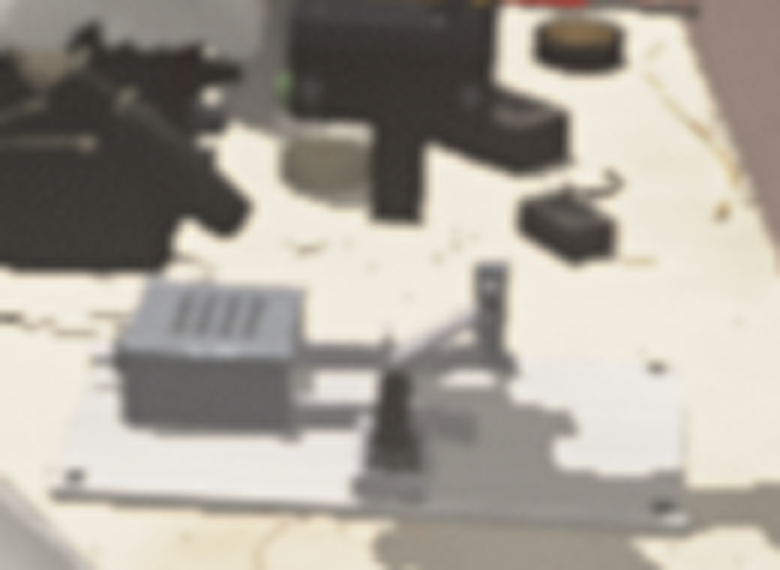

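>>> arm_command:
  moves:
    - {"dx": 3, "dy": -20, "dz": 0, "twist": 0, "fingers": 0.8}
    - {"dx": 4, "dy": -38, "dz": 0, "twist": 0, "fingers": 0.8}
    - {"dx": 4, "dy": -38, "dz": 0, "twist": 0, "fingers": 0.8}
    - {"dx": 4, "dy": -38, "dz": 0, "twist": 0, "fingers": 0.8}
    - {"dx": 4, "dy": -38, "dz": 0, "twist": 0, "fingers": 0.8}
    - {"dx": 4, "dy": -38, "dz": 0, "twist": 0, "fingers": 0.8}
    - {"dx": 4, "dy": -38, "dz": 0, "twist": 0, "fingers": 0.8}
    - {"dx": 4, "dy": -38, "dz": 0, "twist": 0, "fingers": 0.8}

```text
time_s: 5.28
position: [476.1, 45.2, 110.9]
tool_rot: [[-0.995, 0.102, -0.004], [0.102, 0.995, 0.001], [0.004, 0.0, -1.0]]
contact_force: [1.0, -0.7, 0.9]
grip_width: 62.9
```

>>> arm_command:
  moves:
    - {"dx": 4, "dy": -38, "dz": 0, "twist": 0, "fingers": 0.8}
    - {"dx": 2, "dy": -30, "dz": 0, "twist": 0.118, "fingers": 0.8}
    - {"dx": 0, "dy": 0, "dz": 0, "twist": 0.118, "fingers": 0.8}
    - {"dx": 0, "dy": 0, "dz": 0, "twist": 0.118, "fingers": 0.8}
    - {"dx": 0, "dy": 0, "dz": 0, "twist": 0.118, "fingers": 0.8}
    - {"dx": 0, "dy": 0, "dz": 0, "twist": 0.118, "fingers": 0.8}
    - {"dx": 0, "dy": 0, "dz": 0, "twist": 0.118, "fingers": 0.8}
    - {"dx": 0, "dy": 0, "dz": 0, "twist": 0, "fingers": 0.8}

```text
time_s: 5.95
position: [463.9, -20.2, 111.0]
tool_rot: [[-0.687, 0.726, -0.003], [0.726, 0.687, 0.001], [0.003, -0.002, -1.0]]
contact_force: [-0.0, 0.6, -0.2]
grip_width: 69.2
```

```bash
python3 -c "
from h import *
plan((467,-31,12),43.5)
for t in (0,15,20,25): print(t,((proj('side',c2w(-10,45+t,54))-[255,170]+.5)*6-.5).round())
t=cams.read_camera('top');crop(t,235,150,475,275,3,'pics/t6.png')
s=cams.read_camera('side');crop(s,230,100,390,265,4,'pics/s6.png')
"
```

```text
t 5.95 tcp c [ -49.3 -307.4  111. ] jaw 43.4 twist -0.002 shift now [-10.3  -5.   99. ] after twist [-10.3  -5.   99. ] F [-0.   0.6 -0.2] w 69.2
0 [398. 350.]
15 [396. 366.]
20 [396. 372.]
25 [395. 377.]
```

View pics/t6.png

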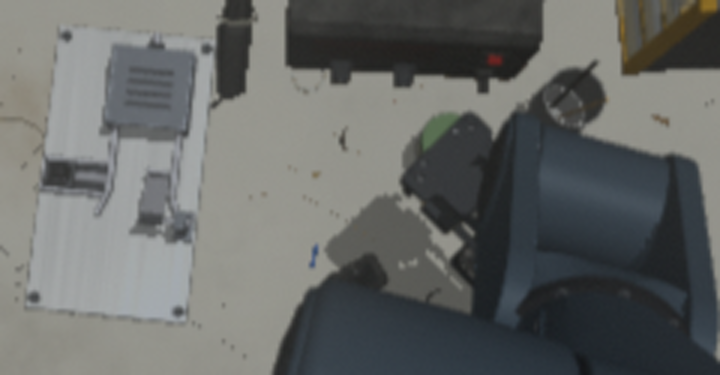

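View pics/s6.png

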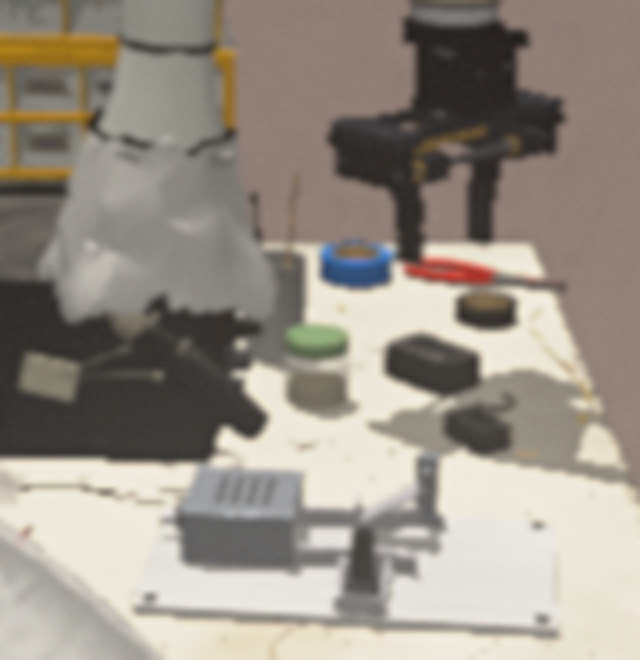

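>>> arm_command:
  moves:
    - {"dx": -10, "dy": -5, "dz": 10, "twist": 0, "fingers": 0.8}
    - {"dx": 0, "dy": 0, "dz": 30, "twist": 0, "fingers": 0.8}
    - {"dx": 0, "dy": 0, "dz": 25, "twist": 0, "fingers": 0.8}
    - {"dx": 0, "dy": 0, "dz": 15, "twist": 0, "fingers": 0.8}
    - {"dx": 0, "dy": 0, "dz": 10, "twist": 0, "fingers": 0.8}
    - {"dx": 0, "dy": 0, "dz": 8, "twist": 0, "fingers": 0.8}
    - {"dx": 0, "dy": 0, "dz": 4, "twist": 0, "fingers": 0.8}
    - {"dx": 0, "dy": 0, "dz": 0, "twist": 0, "fingers": 0.8}

```text
time_s: 6.72
position: [468.5, -31.6, 9.9]
tool_rot: [[-0.689, 0.725, -0.001], [0.725, 0.689, 0.0], [0.001, -0.0, -1.0]]
contact_force: [-0.3, 0.2, 0.2]
grip_width: 69.5
```

```bash
python3 -c "
from h import *
plan((467,-31,5),43.5)
s=cams.read_camera('side');crop(s,290,120,390,220,6,'pics/s7.png')
"
```

```text
t 6.72 tcp c [ -43.6 -318.2    9.9] jaw 43.6 twist 0.001 shift now [ 1.5 -0.7  4.9] after twist [ 1.5 -0.7  4.9] F [-0.3  0.2  0.2] w 69.5
```

View pics/s7.png

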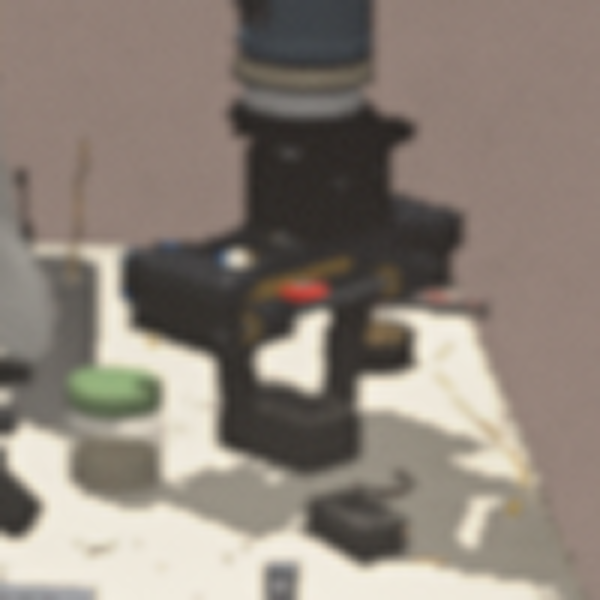

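The fingers straddle the brick on both sides. Lowering 4 mm more, then closing.

>>> arm_command:
  moves:
    - {"dx": 1, "dy": 0, "dz": 4, "twist": 0, "fingers": 0.8}
    - {"dx": 0, "dy": 0, "dz": 0, "twist": 0, "fingers": 0.3}
    - {"dx": 0, "dy": 0, "dz": 0, "twist": 0, "fingers": 0.3}
    - {"dx": 0, "dy": 0, "dz": 0, "twist": 0, "fingers": 0.3}
    - {"dx": 0, "dy": 0, "dz": 0, "twist": 0, "fingers": 0.3}
    - {"dx": 0, "dy": 0, "dz": 0, "twist": 0, "fingers": 0.3}
    - {"dx": 0, "dy": 0, "dz": 0, "twist": 0, "fingers": 0.3}
  grip_force: 25

```text
time_s: 7.35
position: [467.9, -30.8, 6.9]
tool_rot: [[-0.689, 0.725, 0.0], [0.725, 0.689, -0.0], [-0.0, 0.0, -1.0]]
contact_force: [-1.0, -0.5, 2.9]
grip_width: 47.9
```

>>> arm_command:
  moves:
    - {"dx": 0, "dy": 0, "dz": -5, "twist": 0, "fingers": 0.3}
    - {"dx": 0, "dy": 0, "dz": -15, "twist": 0, "fingers": 0.3}
    - {"dx": 0, "dy": 0, "dz": -30, "twist": 0, "fingers": 0.3}
    - {"dx": 0, "dy": 0, "dz": -30, "twist": 0, "fingers": 0.3}
    - {"dx": 0, "dy": 0, "dz": -20, "twist": 0, "fingers": 0.3}
    - {"dx": 0, "dy": 0, "dz": 0, "twist": 0, "fingers": 0.3}

```text
time_s: 7.85
position: [470.3, -31.3, 110.0]
tool_rot: [[-0.689, 0.725, 0.008], [0.725, 0.689, -0.002], [-0.007, 0.004, -1.0]]
contact_force: [0.2, 0.5, -1.8]
grip_width: 47.9
```

```bash
python3 -c "
from h import *
plan(c2w(-94,0,105),84.1)
s=cams.read_camera('side');crop(s,290,100,410,200,6,'pics/s8.png')
"
```

```text
t 7.85 tcp c [ -41.9 -317.7  110. ] jaw 43.6 twist -0.708 shift now [246.2 207.5   4.2] after twist [ 52.3 317.7   4.2] F [ 0.2  0.5 -1.8] w 47.9
```

View pics/s8.png

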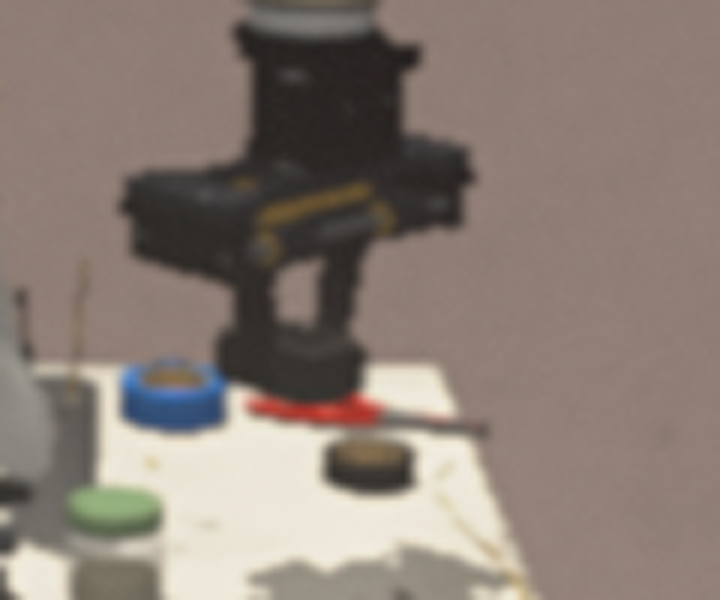

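>>> arm_command:
  moves:
    - {"dx": 0, "dy": 0, "dz": 0, "twist": -0.118, "fingers": 0.3}
    - {"dx": 0, "dy": 0, "dz": 0, "twist": -0.118, "fingers": 0.3}
    - {"dx": 0, "dy": 0, "dz": 0, "twist": -0.118, "fingers": 0.3}
    - {"dx": 0, "dy": 0, "dz": 0, "twist": -0.118, "fingers": 0.3}
    - {"dx": 0, "dy": 0, "dz": 0, "twist": -0.118, "fingers": 0.3}
    - {"dx": 0, "dy": 0, "dz": 0, "twist": -0.118, "fingers": 0.3}
    - {"dx": 4, "dy": 20, "dz": 0, "twist": 0, "fingers": 0.3}
    - {"dx": 5, "dy": 30, "dz": 0, "twist": 0, "fingers": 0.3}

```text
time_s: 8.57
position: [464.1, 18.7, 105.0]
tool_rot: [[-0.994, 0.107, -0.002], [0.107, 0.994, -0.0], [0.002, -0.0, -1.0]]
contact_force: [-0.3, 0.5, -1.8]
grip_width: 48.0
```

>>> arm_command:
  moves:
    - {"dx": 6, "dy": 38, "dz": 0, "twist": 0, "fingers": 0.3}
    - {"dx": 6, "dy": 38, "dz": 0, "twist": 0, "fingers": 0.3}
    - {"dx": 6, "dy": 38, "dz": 0, "twist": 0, "fingers": 0.3}
    - {"dx": 6, "dy": 38, "dz": 0, "twist": 0, "fingers": 0.3}
    - {"dx": 6, "dy": 38, "dz": 0, "twist": 0, "fingers": 0.3}
    - {"dx": 6, "dy": 35, "dz": 0, "twist": 0, "fingers": 0.3}
    - {"dx": 4, "dy": 25, "dz": 0, "twist": 0, "fingers": 0.3}
    - {"dx": 0, "dy": 0, "dz": 0, "twist": 0, "fingers": 0.3}

```text
time_s: 9.23
position: [448.8, 277.0, 105.0]
tool_rot: [[-0.995, 0.098, -0.001], [0.098, 0.995, 0.001], [0.001, 0.001, -1.0]]
contact_force: [1.4, -1.0, -0.5]
grip_width: 47.8
```

```bash
python3 -c "
from h import *
plan(c2w(-94,0,105),84.1)
s=cams.read_camera('side');crop(s,255,150,385,265,6,'pics/s9.png')
t=cams.read_camera('top');crop(t,235,150,315,265,5,'pics/t9.png')
"
```

```text
t 9.23 tcp c [-94.8 -13.3 105. ] jaw 84.4 twist 0.005 shift now [-0.9 13.3 -0. ] after twist [-0.8 13.3 -0. ] F [ 1.4 -1.  -0.5] w 47.8
```

View pics/s9.png

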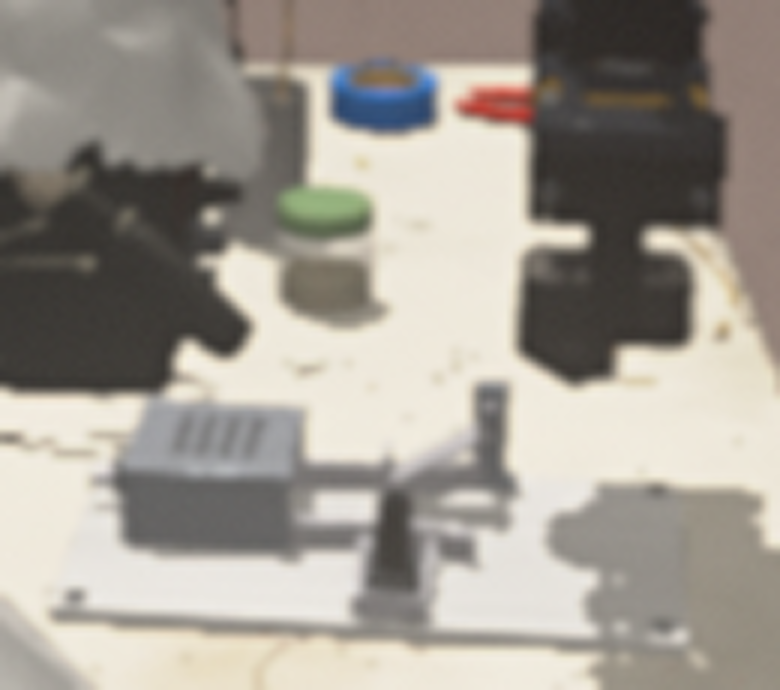

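View pics/t9.png

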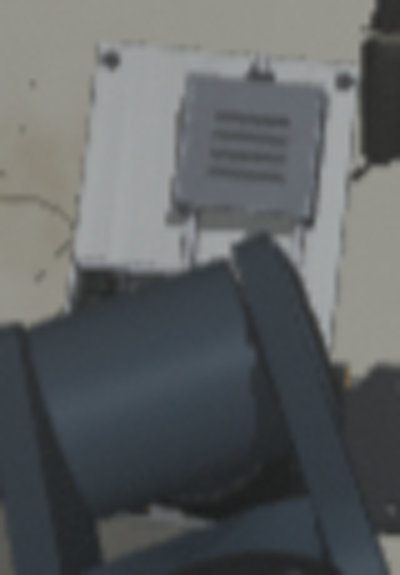

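```bash
python3 -c "
from h import *
p=w2c(bot.get_state()['position'])
for dx in (-37,0,37):
  for dy in(-24,24):
    for z in(98,126): print(dx,dy,z,((proj('side',c2w(p[0]+dx,p[1]+dy,z))-[255,150]+.5)*6-.5).round())
"
```

```text
-37 -24 98 [697. 304.]
-37 -24 126 [701. 243.]
-37 24 98 [701. 348.]
-37 24 126 [705. 285.]
0 -24 98 [610. 300.]
0 -24 126 [613. 239.]
0 24 98 [611. 344.]
0 24 126 [615. 281.]
37 -24 98 [524. 296.]
37 -24 126 [526. 236.]
37 24 98 [522. 340.]
37 24 126 [524. 277.]
```

The brick hangs level and centred in the fingers within about 2 mm (ends near crop columns 525 and 692). Centring it over the front deck and lowering.

>>> arm_command:
  moves:
    - {"dx": 1, "dy": 13, "dz": 0, "twist": 0.005, "fingers": 0.3}
    - {"dx": 0, "dy": 0, "dz": 20, "twist": 0, "fingers": 0.3}
    - {"dx": 0, "dy": 0, "dz": 25, "twist": 0, "fingers": 0.3}
    - {"dx": 0, "dy": 0, "dz": 15, "twist": 0, "fingers": 0.3}
    - {"dx": 0, "dy": 0, "dz": 10, "twist": 0, "fingers": 0.3}
    - {"dx": 0, "dy": 0, "dz": 5, "twist": 0, "fingers": 0.3}
    - {"dx": 0, "dy": 0, "dz": 0, "twist": 0, "fingers": 0.3}
    - {"dx": 0, "dy": 0, "dz": 0, "twist": 0, "fingers": 0.3}

```text
time_s: 10.0
position: [450.6, 285.2, 31.6]
tool_rot: [[-0.994, 0.109, -0.0], [0.109, 0.994, -0.0], [0.0, -0.0, -1.0]]
contact_force: [0.3, -0.1, -1.6]
grip_width: 48.1
```

```bash
python3 -c "
from h import *
plan(c2w(-96,0,15),84.1)
s=cams.read_camera('side');crop(s,255,170,385,265,6,'pics/s10.png')
"
```

```text
t 10.0 tcp c [-93.9  -5.   31.6] jaw 83.8 twist -0.006 shift now [ 2.1  5.  16.6] after twist [ 2.1  5.  16.6] F [ 0.3 -0.1 -1.6] w 48.1
```

View pics/s10.png

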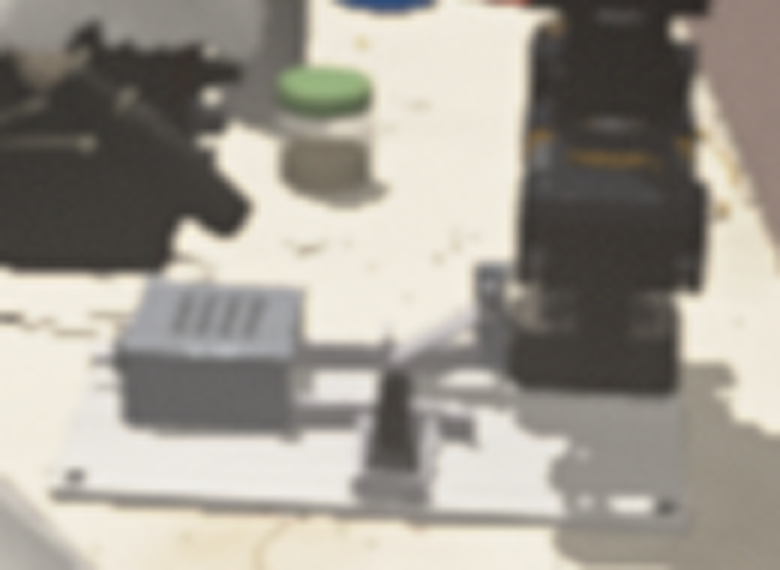

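>>> arm_command:
  moves:
    - {"dx": 2, "dy": 5, "dz": 0, "twist": -0.006, "fingers": 0.3}
    - {"dx": 0, "dy": 0, "dz": 4, "twist": 0, "fingers": 0.3}
    - {"dx": 0, "dy": 0, "dz": 0, "twist": 0, "fingers": 0.3}

```text
time_s: 10.3
position: [448.9, 291.4, 27.7]
tool_rot: [[-0.995, 0.101, 0.001], [0.101, 0.995, 0.0], [-0.001, 0.0, -1.0]]
contact_force: [-0.3, 0.3, -1.3]
grip_width: 47.9
```

```bash
python3 -c "
from h import *
for dx in (-37,37):
    for z in(24.7,52.7): print(dx,z,((proj('side',c2w(-93.9+dx,-5+24,z))-[255,170]+.5)*6-.5).round())
plan(c2w(-96,0,15),84.1)
s=cams.read_camera('side')
p=w2c(bot.get_state()['position'])
# dark run across brick near face mid height
for z in (22,28,34):
    a=proj('side',c2w(p[0],24,z-27.6+p[2]-6.9+8-1));v=int(round(a[1]))
    r=s[v].max(1);print(v,a[0].round(1),[int(x) for x in r[330:380]])
for dx in(-37,37):print(proj('side',c2w(p[0]+dx,p[1]+24,p[2]+7)))
"
```

```text
-37 24.7 [689. 400.]
-37 52.7 [693. 340.]
37 24.7 [512. 392.]
37 52.7 [514. 331.]
t 10.3 tcp c [-96.2   1.   27.7] jaw 84.2 twist 0.002 shift now [-0.2 -1.  12.7] after twist [-0.2 -1.  12.7] F [-0.3  0.3 -1.3] w 47.9
237 355.5 [204, 193, 174, 170, 172, 175, 171, 163, 156, 168, 183, 169, 130, 106, 100, 100, 99, 100, 96, 94, 95, 95, 88, 86, 85, 83, 84, 80, 76, 75, 76, 73, 71, 70, 68, 69, 67, 74, 97, 129, 150, 154, 154, 154, 158, 172, 196, 225, 238, 240]
235 355.7 [152, 153, 151, 150, 151, 151, 152, 149, 145, 131, 108, 81, 69, 67, 66, 67, 65, 66, 67, 66, 66, 66, 66, 64, 66, 64, 65, 64, 64, 64, 64, 65, 66, 64, 66, 64, 65, 63, 81, 121, 148, 155, 155, 153, 157, 167, 178, 195, 223, 237]
233 355.8 [212, 221, 224, 225, 224, 223, 208, 182, 155, 134, 108, 79, 68, 68, 68, 68, 68, 68, 68, 66, 67, 67, 65, 65, 65, 65, 66, 65, 64, 66, 63, 65, 65, 65, 66, 65, 64, 63, 82, 119, 147, 154, 152, 153, 152, 150, 151, 169, 215, 236]
[370.69013288 233.80390991]
[340.97914013 232.36035612]
```

Leading end measured at about x −57 mm, short of −52. Lowering onto the deck.

>>> arm_command:
  moves:
    - {"dx": 0, "dy": -1, "dz": 5, "twist": 0, "fingers": 0.3}
    - {"dx": 0, "dy": 0, "dz": 4, "twist": 0, "fingers": 0.3}
    - {"dx": 0, "dy": 0, "dz": 2, "twist": 0, "fingers": 0.3}
    - {"dx": 0, "dy": 0, "dz": 1, "twist": 0, "fingers": 0.3}
    - {"dx": 0, "dy": 0, "dz": 0, "twist": 0, "fingers": 0.3}
    - {"dx": 0, "dy": 0, "dz": 0, "twist": 0, "fingers": 0.3}

```text
time_s: 10.85
position: [448.7, 289.9, 15.4]
tool_rot: [[-0.995, 0.102, -0.0], [0.102, 0.995, -0.0], [0.0, -0.0, -1.0]]
contact_force: [0.4, 0.7, -1.0]
grip_width: 48.1
```

>>> arm_command:
  moves:
    - {"dx": 0, "dy": 0, "dz": 1, "twist": 0, "fingers": 0.3}
    - {"dx": 0, "dy": 0, "dz": 0, "twist": 0, "fingers": 0.3}

```text
time_s: 11.02
position: [448.9, 290.0, 14.9]
tool_rot: [[-0.995, 0.102, 0.0], [0.102, 0.995, 0.0], [-0.0, 0.0, -1.0]]
contact_force: [0.4, -0.2, 0.7]
grip_width: 47.7
```

>>> arm_command:
  moves:
    - {"dx": 0, "dy": 0, "dz": 0, "twist": 0, "fingers": 0.75}
    - {"dx": 0, "dy": 0, "dz": 0, "twist": 0, "fingers": 0.75}
    - {"dx": 0, "dy": 0, "dz": 0, "twist": 0, "fingers": 0.75}
    - {"dx": 0, "dy": 0, "dz": 0, "twist": 0, "fingers": 0.75}
    - {"dx": 0, "dy": 0, "dz": -10, "twist": 0, "fingers": 0.75}
    - {"dx": 0, "dy": 0, "dz": -30, "twist": 0, "fingers": 0.75}
    - {"dx": 0, "dy": 0, "dz": -40, "twist": 0, "fingers": 0.75}
    - {"dx": 0, "dy": 0, "dz": -10, "twist": 0, "fingers": 0}

```text
time_s: 11.68
position: [451.3, 291.1, 109.5]
tool_rot: [[-0.995, 0.101, 0.008], [0.101, 0.995, 0.003], [-0.007, 0.004, -1.0]]
contact_force: [1.0, -0.4, 0.1]
grip_width: 62.7
```

```bash
python3 -c "
from h import *
print(bot.get_state()['q'].round(1))
plan(c2w(-160,10,105),-5.9)
s=cams.read_camera('side');crop(s,255,170,385,265,6,'pics/s12.png')
"
```

```text
[ 20.9  32.8 100.9   0.   45.8 -63.3]
t 11.68 tcp c [-93.8   1.  109.5] jaw 84.2 twist -1.569 shift now [66.3  9.1  4. ] after twist [-9.  66.3  4. ] F [ 1.  -0.4  0.1] w 62.7
```

View pics/s12.png

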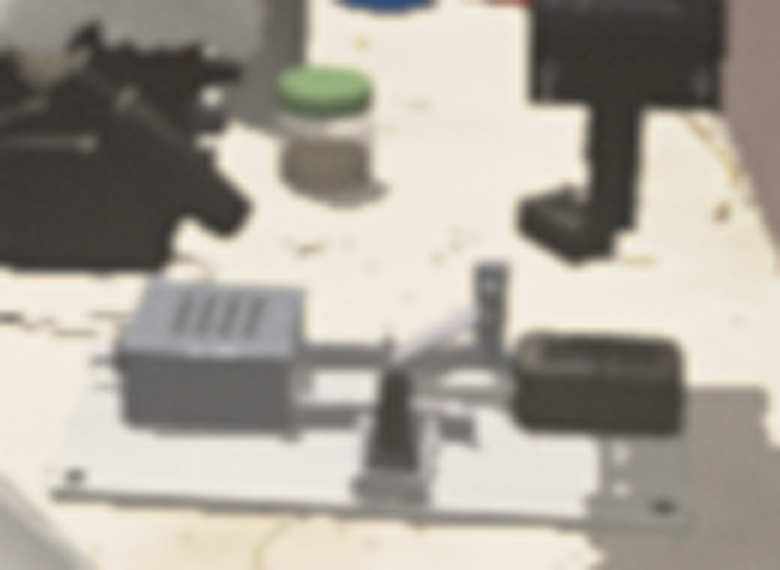

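The brick lies flat and in line on the front deck (side crop 515..682), short of the post. Next: move behind it, with the jaws turned along the lane.

>>> arm_command:
  moves:
    - {"dx": 33, "dy": 5, "dz": 0, "twist": 0, "fingers": 0}
    - {"dx": 33, "dy": 4, "dz": 0, "twist": 0, "fingers": 0}
    - {"dx": 0, "dy": 0, "dz": 0, "twist": 0.121, "fingers": 0}
    - {"dx": 0, "dy": 0, "dz": 0, "twist": 0.121, "fingers": 0}
    - {"dx": 0, "dy": 0, "dz": 0, "twist": 0.121, "fingers": 0}
    - {"dx": 0, "dy": 0, "dz": 0, "twist": 0.121, "fingers": 0}
    - {"dx": 0, "dy": 0, "dz": 0, "twist": 0.121, "fingers": 0}
    - {"dx": 0, "dy": 0, "dz": 0, "twist": 0.121, "fingers": 0}

```text
time_s: 12.4
position: [383.4, 305.3, 104.1]
tool_rot: [[-0.672, 0.74, -0.001], [0.74, 0.672, -0.001], [0.0, -0.001, -1.0]]
contact_force: [-0.2, -0.1, -0.6]
grip_width: 9.4
```

>>> arm_command:
  moves:
    - {"dx": 0, "dy": 0, "dz": 0, "twist": 0.121, "fingers": 0}
    - {"dx": 0, "dy": 0, "dz": 0, "twist": 0.121, "fingers": 0}
    - {"dx": 0, "dy": 0, "dz": 0, "twist": 0.121, "fingers": 0}
    - {"dx": 0, "dy": 0, "dz": 0, "twist": 0.121, "fingers": 0}
    - {"dx": 0, "dy": 0, "dz": 0, "twist": 0.121, "fingers": 0}
    - {"dx": 0, "dy": 0, "dz": 0, "twist": 0.121, "fingers": 0}
    - {"dx": 0, "dy": 0, "dz": 0, "twist": 0.121, "fingers": 0}
    - {"dx": 0, "dy": 0, "dz": 0, "twist": 0, "fingers": 0}

```text
time_s: 13.07
position: [383.6, 305.4, 104.1]
tool_rot: [[0.106, 0.994, -0.001], [0.994, -0.106, -0.0], [-0.001, -0.001, -1.0]]
contact_force: [-0.4, 0.2, -0.7]
grip_width: 0.4
```

```bash
python3 -c "
from h import *
plan(c2w(-160,8,18),-5.9)
t=cams.read_camera('top');crop(t,235,150,315,265,5,'pics/t13.png')
"
```

```text
t 13.07 tcp c [-162.6    8.2  104.1] jaw -6.1 twist -0.003 shift now [-0.2  2.7 86.1] after twist [-0.2  2.7 86.1] F [-0.4  0.2 -0.7] w 0.4
```

View pics/t13.png

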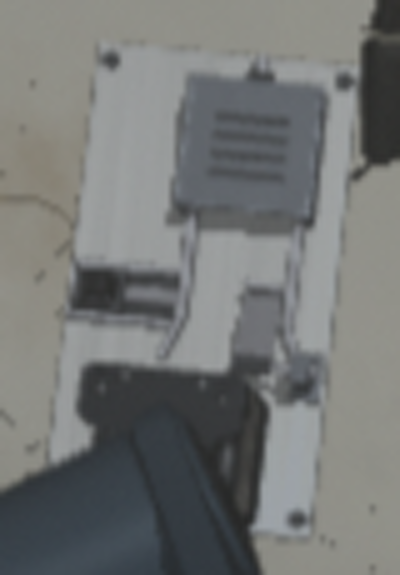

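The bolt is out of the lane and the grip is at the deck's edge (top crop ~(100,288)). I will first push on the centre line so the brick stays straight. Once it is in the lane I will shift left, clear of the catch's barrel.

>>> arm_command:
  moves:
    - {"dx": -8, "dy": 2, "dz": 10, "twist": 0, "fingers": 0}
    - {"dx": 0, "dy": 0, "dz": 30, "twist": 0, "fingers": 0}
    - {"dx": 0, "dy": 0, "dz": 25, "twist": 0, "fingers": 0}
    - {"dx": 0, "dy": 0, "dz": 15, "twist": 0, "fingers": 0}
    - {"dx": 0, "dy": 0, "dz": 7, "twist": 0, "fingers": 0}
    - {"dx": 0, "dy": 0, "dz": 0, "twist": 0, "fingers": 0}

```text
time_s: 13.62
position: [384.1, 296.9, 16.0]
tool_rot: [[0.102, 0.995, -0.003], [0.995, -0.102, -0.002], [-0.002, -0.003, -1.0]]
contact_force: [-0.5, -0.6, -0.4]
grip_width: 0.8
```

```bash
python3 -c "
from h import *
plan(c2w(-75,0,16),-5.9)
s=cams.read_camera('side');crop(s,255,170,405,275,5,'pics/s14.png')
t=cams.read_camera('top');crop(t,235,150,315,265,5,'pics/t14.png')
"
```

```text
t 13.62 tcp c [-1.612e+02 -1.000e-01  1.600e+01] jaw -5.9 twist 0.001 shift now [ 0.1 86.2 -0.2] after twist [ 0.2 86.2 -0.2] F [-0.5 -0.6 -0.4] w 0.8
```

View pics/s14.png

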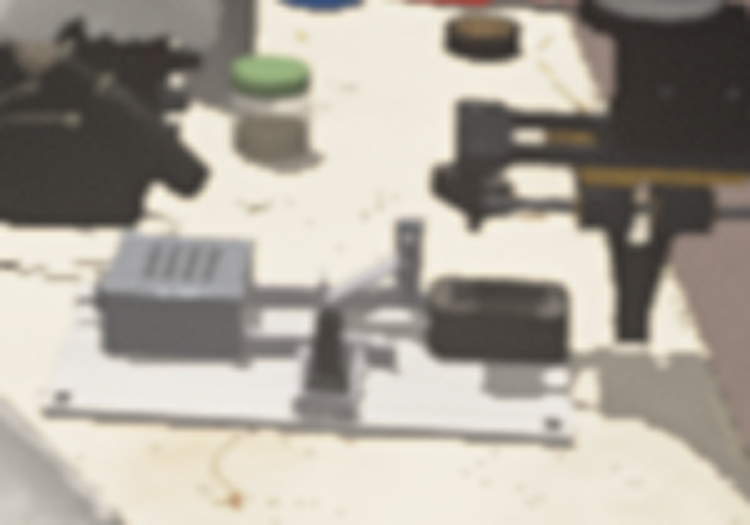

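View pics/t14.png

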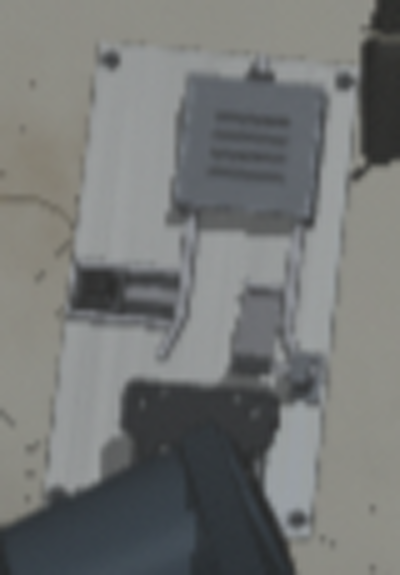

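The shut fingers stand about 23 mm behind the brick, in line with it. First push, on the centre line.

>>> arm_command:
  moves:
    - {"dx": 0, "dy": 8, "dz": 0, "twist": 0, "fingers": 0}
    - {"dx": 0, "dy": 8, "dz": 0, "twist": 0, "fingers": 0}
    - {"dx": 0, "dy": 4, "dz": 0, "twist": 0, "fingers": 0}
    - {"dx": 0, "dy": 4, "dz": 0, "twist": 0, "fingers": 0}
    - {"dx": 0, "dy": 4, "dz": 0, "twist": 0, "fingers": 0}
    - {"dx": 0, "dy": 4, "dz": 0, "twist": 0, "fingers": 0}
    - {"dx": 0, "dy": 4, "dz": 0, "twist": 0, "fingers": 0}
    - {"dx": 0, "dy": 4, "dz": 0, "twist": 0, "fingers": 0}

```text
time_s: 14.38
position: [424.9, 293.1, 17.6]
tool_rot: [[0.104, 0.995, -0.001], [0.995, -0.104, -0.0], [-0.0, -0.001, -1.0]]
contact_force: [-2.5, 1.2, 2.0]
grip_width: 0.4
```

```bash
python3 -c "
from h import *
plan(c2w(-72,0,16),-5.9)
s=cams.read_camera('side');crop(s,255,170,405,275,5,'pics/s15.png')
t=cams.read_camera('top');crop(t,235,150,315,265,5,'pics/t15.png')
"
```

```text
t 14.38 tcp c [-120.3    0.3   17.6] jaw -6.0 twist -0.001 shift now [-0.2 48.3  1.5] after twist [-0.3 48.3  1.5] F [-2.5  1.2  2. ] w 0.4
```

View pics/s15.png

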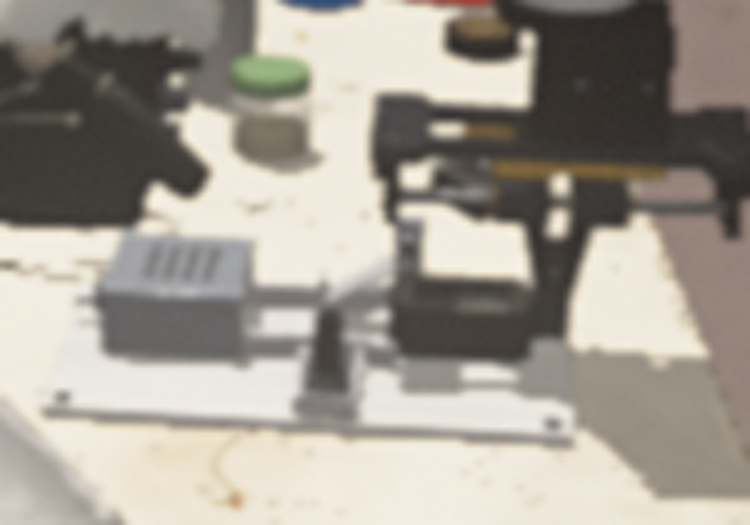

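View pics/t15.png

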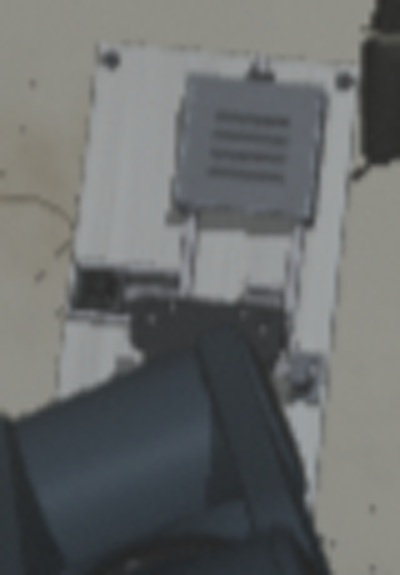

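The brick slides straight with about 2.5 N. Continuing into the mouth and under the catch.

>>> arm_command:
  moves:
    - {"dx": 0, "dy": 4, "dz": 0, "twist": 0, "fingers": 0}
    - {"dx": 0, "dy": 4, "dz": 0, "twist": 0, "fingers": 0}
    - {"dx": 0, "dy": 4, "dz": 0, "twist": 0, "fingers": 0}
    - {"dx": 0, "dy": 4, "dz": 0, "twist": 0, "fingers": 0}
    - {"dx": 0, "dy": 4, "dz": 0, "twist": 0, "fingers": 0}
    - {"dx": 0, "dy": 4, "dz": 0, "twist": 0, "fingers": 0}
    - {"dx": 0, "dy": 0, "dz": 0, "twist": 0, "fingers": 0}

```text
time_s: 15.07
position: [450.9, 291.0, 17.6]
tool_rot: [[0.104, 0.995, 0.003], [0.995, -0.104, 0.001], [0.001, 0.003, -1.0]]
contact_force: [-0.6, -1.0, 0.3]
grip_width: 0.5
```

>>> arm_command:
  moves:
    - {"dx": 0, "dy": 4, "dz": 0, "twist": 0, "fingers": 0}
    - {"dx": 0, "dy": 4, "dz": 0, "twist": 0, "fingers": 0}
    - {"dx": 0, "dy": 4, "dz": 0, "twist": 0, "fingers": 0}
    - {"dx": 0, "dy": 4, "dz": 0, "twist": 0, "fingers": 0}
    - {"dx": 0, "dy": 4, "dz": 0, "twist": 0, "fingers": 0}
    - {"dx": 0, "dy": 0, "dz": 0, "twist": 0, "fingers": 0}

```text
time_s: 15.57
position: [470.5, 288.8, 17.7]
tool_rot: [[0.104, 0.995, 0.003], [0.995, -0.104, 0.001], [0.001, 0.002, -1.0]]
contact_force: [1.4, -0.3, -0.3]
grip_width: 0.3
```

```bash
python3 -c "
from h import *
plan(c2w(-72,0,16),-5.9)
s=cams.read_camera('side');crop(s,255,170,405,275,5,'pics/s16.png')
"
```

```text
t 15.57 tcp c [-74.5   0.7  17.7] jaw -6.0 twist -0.001 shift now [-0.7  2.5  1.7] after twist [-0.7  2.5  1.7] F [ 1.4 -0.3 -0.3] w 0.3
```

View pics/s16.png

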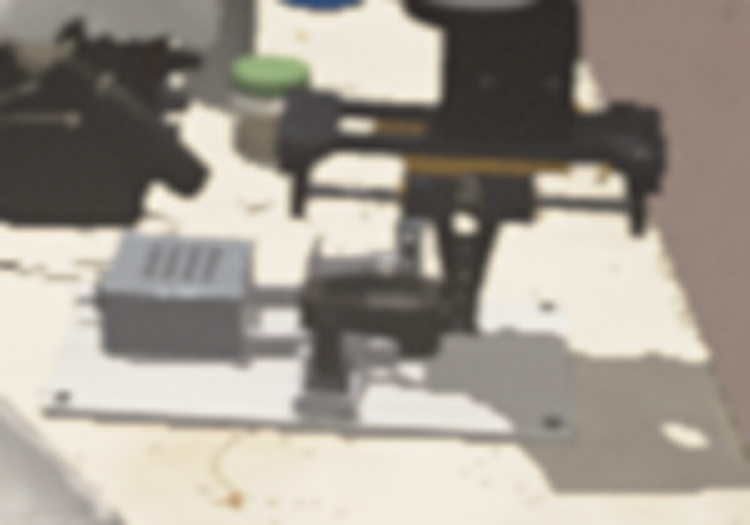

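The catch rides on the brick's top, and the brick is in the lane (crop 300..445). Next: back off 3 mm, shift to the free left part (y≈+9.5), and push on.

>>> arm_command:
  moves:
    - {"dx": 0, "dy": -4, "dz": 0, "twist": 0, "fingers": 0}
    - {"dx": 5, "dy": 0, "dz": 0, "twist": 0, "fingers": 0}
    - {"dx": 4, "dy": 0, "dz": 0, "twist": 0, "fingers": 0}
    - {"dx": 0, "dy": 4, "dz": 0, "twist": 0, "fingers": 0}
    - {"dx": 0, "dy": 4, "dz": 0, "twist": 0, "fingers": 0}
    - {"dx": 0, "dy": 4, "dz": 0, "twist": 0, "fingers": 0}
    - {"dx": 0, "dy": 4, "dz": 0, "twist": 0, "fingers": 0}
    - {"dx": 0, "dy": 4, "dz": 0, "twist": 0, "fingers": 0}

```text
time_s: 16.28
position: [485.2, 295.8, 17.5]
tool_rot: [[0.104, 0.995, -0.001], [0.995, -0.104, -0.0], [-0.001, -0.001, -1.0]]
contact_force: [-3.7, 0.6, 2.4]
grip_width: 0.7
```

>>> arm_command:
  moves:
    - {"dx": 0, "dy": 4, "dz": 0, "twist": 0, "fingers": 0}
    - {"dx": 0, "dy": 4, "dz": 0, "twist": 0, "fingers": 0}
    - {"dx": 0, "dy": 4, "dz": 0, "twist": 0, "fingers": 0}
    - {"dx": 0, "dy": 4, "dz": 0, "twist": 0, "fingers": 0}
    - {"dx": 0, "dy": 4, "dz": 0, "twist": 0, "fingers": 0}
    - {"dx": 0, "dy": 0, "dz": 0, "twist": 0, "fingers": 0}

```text
time_s: 16.78
position: [507.3, 293.9, 17.6]
tool_rot: [[0.104, 0.995, 0.003], [0.995, -0.104, 0.001], [0.001, 0.002, -1.0]]
contact_force: [-0.1, 0.3, -0.6]
grip_width: 0.1
```

```bash
python3 -c "
from h import *
plan(c2w(4,9,20),-5.9)
s=cams.read_camera('side');crop(s,255,170,405,275,5,'pics/s17.png')
t=cams.read_camera('top');crop(t,235,150,315,265,5,'pics/t17.png')
"
```

```text
t 16.78 tcp c [-38.4   9.5  17.6] jaw -6.0 twist -0.001 shift now [-0.5 42.4 -2.3] after twist [-0.5 42.4 -2.3] F [-0.1  0.3 -0.6] w 0.1
```

View pics/s17.png

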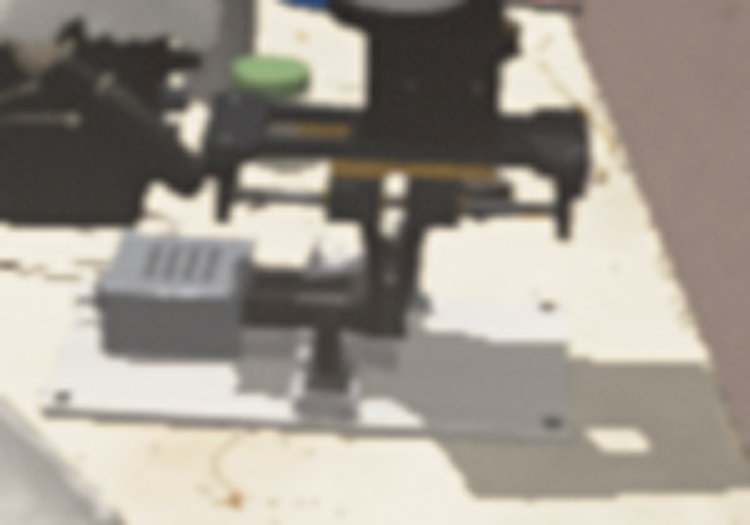

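The brick's nose is under the hood with the catch still riding. On to the plunger, rising slightly as I push.

>>> arm_command:
  moves:
    - {"dx": 0, "dy": 4, "dz": 0, "twist": 0, "fingers": 0}
    - {"dx": 0, "dy": 4, "dz": 0, "twist": 0, "fingers": 0}
    - {"dx": 0, "dy": 4, "dz": 0, "twist": 0, "fingers": 0}
    - {"dx": 0, "dy": 4, "dz": 0, "twist": 0, "fingers": 0}
    - {"dx": 0, "dy": 4, "dz": 0, "twist": 0, "fingers": 0}
    - {"dx": 0, "dy": 4, "dz": 0, "twist": 0, "fingers": 0}

```text
time_s: 17.38
position: [529.7, 291.4, 17.5]
tool_rot: [[0.104, 0.995, -0.0], [0.995, -0.104, 0.0], [0.0, -0.0, -1.0]]
contact_force: [-2.1, -0.1, 0.4]
grip_width: 0.7
```

>>> arm_command:
  moves:
    - {"dx": 0, "dy": 3, "dz": -0.6, "twist": 0, "fingers": 0}
    - {"dx": 0, "dy": 3, "dz": -0.6, "twist": 0, "fingers": 0}
    - {"dx": 0, "dy": 3, "dz": -0.6, "twist": 0, "fingers": 0}
    - {"dx": 0, "dy": 3, "dz": -0.6, "twist": 0, "fingers": 0}

```text
time_s: 17.72
position: [540.1, 289.9, 19.4]
tool_rot: [[0.104, 0.995, -0.003], [0.995, -0.104, -0.001], [-0.001, -0.003, -1.0]]
contact_force: [-4.2, -0.1, -1.5]
grip_width: 0.5
```

```bash
python3 -c "
from h import *
plan(c2w(4,9,20),-5.9)
s=cams.read_camera('side');crop(s,255,170,405,275,5,'pics/s18.png')
"
```

```text
t 17.72 tcp c [-5.4  8.9 19.4] jaw -6.0 twist -0.001 shift now [ 0.2  9.4 -0.6] after twist [ 0.1  9.4 -0.6] F [-4.2 -0.1 -1.5] w 0.5
```

View pics/s18.png

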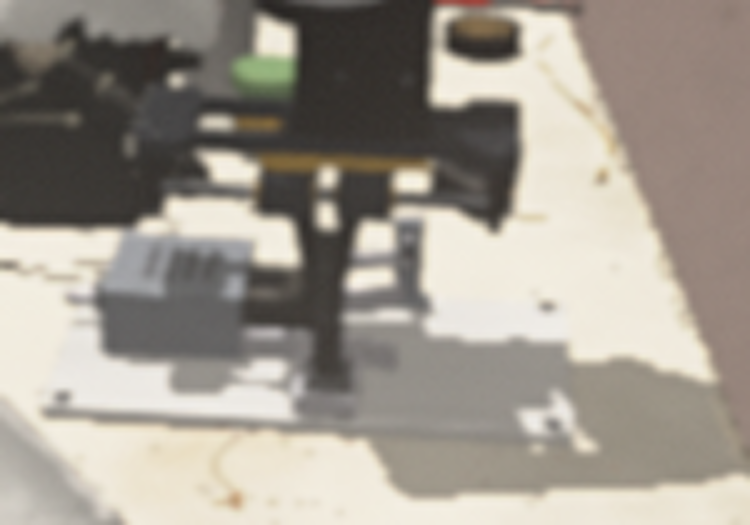

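In contact with the plunger (4 N; its rod shows behind the hood at crop (70,297)). Last millimetres in small steps.

>>> arm_command:
  moves:
    - {"dx": 0, "dy": 2, "dz": -0.5, "twist": 0, "fingers": 0}
    - {"dx": 0, "dy": 2, "dz": -0.5, "twist": 0, "fingers": 0}
    - {"dx": 0, "dy": 2, "dz": -0.5, "twist": 0, "fingers": 0}
    - {"dx": 0, "dy": 2, "dz": -0.5, "twist": 0, "fingers": 0}
    - {"dx": 0, "dy": 0, "dz": 0, "twist": 0, "fingers": 0}

```text
time_s: 18.18
position: [549.7, 289.4, 22.1]
tool_rot: [[0.104, 0.995, 0.0], [0.995, -0.104, 0.0], [0.0, 0.0, -1.0]]
contact_force: [-3.6, 0.2, -1.5]
grip_width: 0.3
```

```bash
python3 -c "
from h import *
plan(c2w(4,9,20),-5.9)
s=cams.read_camera('side');crop(s,255,170,355,255,7,'pics/s19.png')
"
```

```text
t 18.18 tcp c [ 4.2  9.3 22.1] jaw -6.0 twist -0.001 shift now [-0.3 -0.2  2.1] after twist [-0.3 -0.2  2.1] F [-3.6  0.2 -1.5] w 0.3
```

View pics/s19.png

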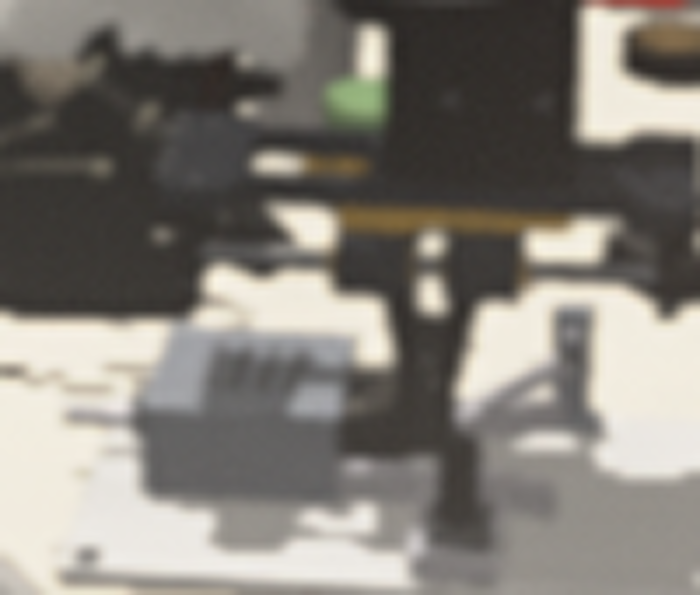

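The catch has dropped behind the brick: it slopes down again to crop (470,425). Backing the pusher away slowly.

>>> arm_command:
  moves:
    - {"dx": 0, "dy": -2, "dz": 0, "twist": 0, "fingers": 0}
    - {"dx": 0, "dy": -2, "dz": 0, "twist": 0, "fingers": 0}
    - {"dx": 0, "dy": -3, "dz": 0, "twist": 0, "fingers": 0}
    - {"dx": 0, "dy": -4, "dz": 0, "twist": 0, "fingers": 0}
    - {"dx": 0, "dy": -4, "dz": 0, "twist": 0, "fingers": 0}
    - {"dx": 0, "dy": -5, "dz": 0, "twist": 0, "fingers": 0}
    - {"dx": 0, "dy": -5, "dz": 0, "twist": 0, "fingers": 0}
    - {"dx": 0, "dy": 0, "dz": 0, "twist": 0, "fingers": 0}

```text
time_s: 18.9
position: [523.9, 292.2, 22.3]
tool_rot: [[0.103, 0.995, 0.001], [0.995, -0.103, 0.0], [0.0, 0.001, -1.0]]
contact_force: [-0.7, -0.6, 1.1]
grip_width: 0.5
```

```bash
python3 -c "
from h import *
plan(c2w(4,9,20),-5.9)
s=cams.read_camera('side');crop(s,255,170,355,255,7,'pics/s20.png')
"
```

```text
t 18.9 tcp c [-21.7   9.5  22.3] jaw -5.9 twist -0.0 shift now [-0.5 25.7  2.4] after twist [-0.5 25.7  2.4] F [-0.7 -0.6  1.1] w 0.5
```

View pics/s20.png

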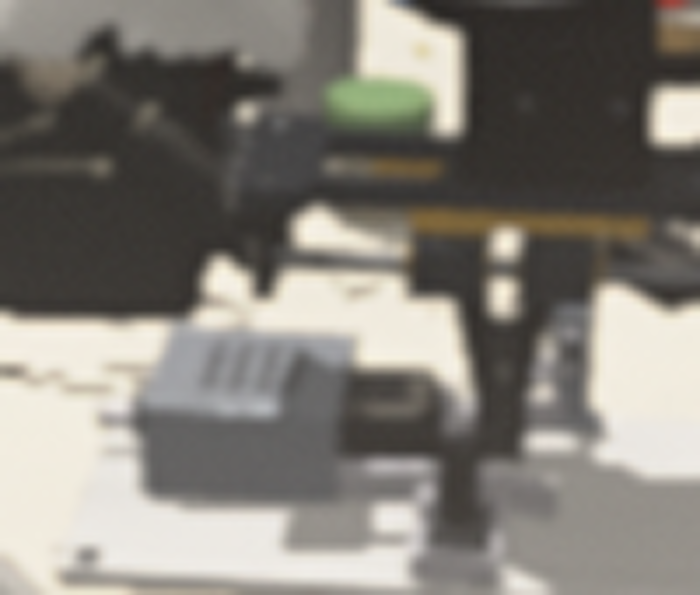

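The brick stays in, held by the catch. Lifting clear and moving out of the cameras' view.

>>> arm_command:
  moves:
    - {"dx": 0, "dy": 0, "dz": -10, "twist": 0, "fingers": 0}
    - {"dx": 0, "dy": 0, "dz": -25, "twist": 0, "fingers": 0}
    - {"dx": 0, "dy": 0, "dz": -35, "twist": 0, "fingers": 0}
    - {"dx": 0, "dy": 0, "dz": -35, "twist": 0, "fingers": 0}
    - {"dx": 0, "dy": -38, "dz": 0, "twist": 0, "fingers": 0}
    - {"dx": 0, "dy": -38, "dz": 0, "twist": 0, "fingers": 0}
    - {"dx": 20, "dy": -30, "dz": 0, "twist": 0, "fingers": 0}
    - {"dx": 30, "dy": 0, "dz": 0, "twist": 0, "fingers": 0}

```text
time_s: 19.62
position: [415.6, 349.7, 127.2]
tool_rot: [[0.104, 0.995, -0.01], [0.995, -0.104, -0.005], [-0.006, -0.01, -1.0]]
contact_force: [0.1, -0.2, -0.3]
grip_width: 0.6
```

>>> arm_command:
  moves:
    - {"dx": 38, "dy": 0, "dz": 0, "twist": 0, "fingers": 0}
    - {"dx": 38, "dy": 0, "dz": 0, "twist": 0, "fingers": 0}
    - {"dx": 38, "dy": 0, "dz": 0, "twist": 0, "fingers": 0}
    - {"dx": 30, "dy": 0, "dz": 0, "twist": 0, "fingers": 0}
    - {"dx": 0, "dy": 0, "dz": 0, "twist": 0, "fingers": 0}
    - {"dx": 0, "dy": 0, "dz": 0, "twist": 0, "fingers": 0}

```text
time_s: 20.12
position: [439.3, 497.6, 127.6]
tool_rot: [[0.101, 0.995, 0.002], [0.995, -0.101, 0.001], [0.001, 0.002, -1.0]]
contact_force: [-0.3, 0.1, -0.6]
grip_width: 0.4
```

```bash
python3 -c "
from h import *
s=cams.read_camera('side');crop(s,255,170,365,255,7,'pics/s21.png')
t=cams.read_camera('top');crop(t,235,150,315,265,5,'pics/t21.png');crop(t,330,180,475,275,5,'pics/t21b.png')
f=lambda n,p,o,k:((proj(n,p)-o+.5)*k-.5).round()
for nm,p in (('rear corner L top cx=38',(1,24,36)),('rear cx46',(9,24,36)),('tip down',(.5,-14.5,20)),('grip t25',(-10,70,54)),('grip t20',(-10,65,54)),('lane rear mid',(1,0,36))):
    print(nm,f('side',c2w(*p),[255,170],7),f('top',c2w(*p),[235,150],5))
st=bot.get_state();print(st['time_s'],st['position'],st['contact_force'],np.abs(st['qvel']).max())
"
```

```text
rear corner L top cx=38 [437. 427.] [189. 273.]
rear cx46 [414. 426.] [191. 258.]
tip down [444. 421.] [264. 285.]
grip t25 [461. 440.] [ 96. 281.]
grip t20 [462. 434.] [105. 282.]
lane rear mid [441. 398.] [235. 277.]
20.2167 [438.7367153  494.96425732 127.0496895 ] [-0.66350677 -0.11020764  0.81032425] 1.0828362118703487
```

View pics/s21.png

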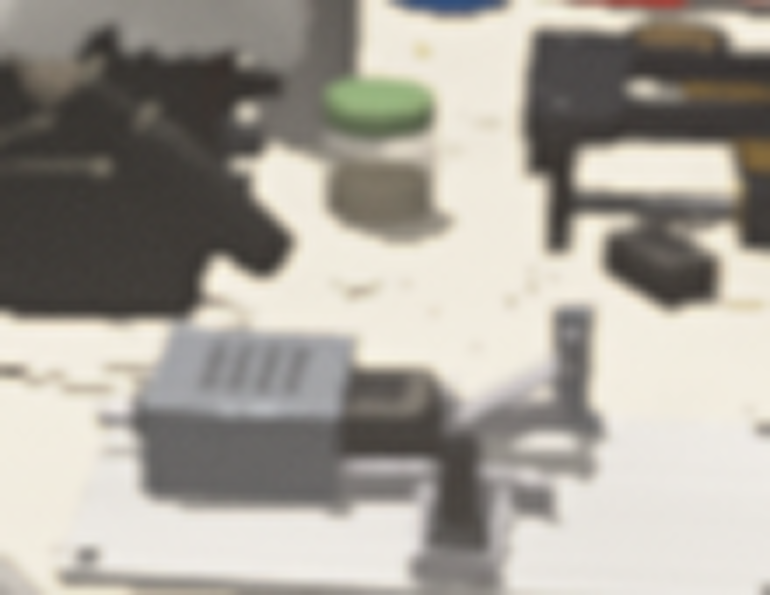

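View pics/t21.png

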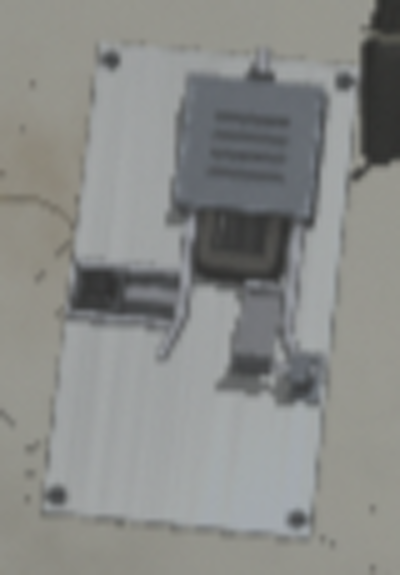

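View pics/t21b.png

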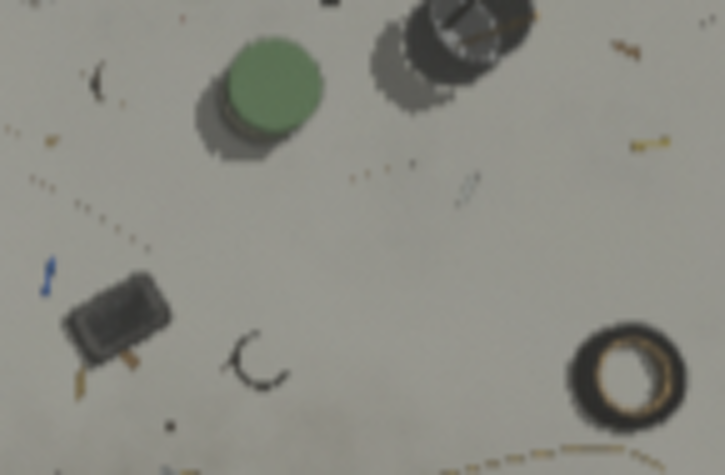

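Everything checks out. The brick's rear edge is at top crop (238,280), against a predicted (235,277) for centre x = 38. The catch is down as it was at the start, and the lock grip matches its end stop. The jar, tape roll and small brick have not moved. Handing in.

```bash
python3 -c "
from rig import workorder
print(workorder.sign_off())"
```

```text
the job is handed in; nothing more can be done
None
```

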